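# Charge the pebble hopper and hold its feed gate at the third click

## Task

Tip the six clay pebbles from the sample pan into the dispenser's hopper while its gate is shut, and set the empty pan back down upright on the bench, clear of your hand. Then press the feed lever's pad down exactly three clicks, not on to a fourth, so that the pebbles run down the chute into the steel dish, and keep holding the lever there: the gate springs shut if let go, so the job finishes with your fingers still pressing the pad at the third click. Leave the dish, the timer and the tape roll where they stand.

Things in the scene. Friction and masses are not known exactly. Their poses are not given: they have to be found in the camera images.
- pebble_dispenser: bench dispenser for clay pebbles, fixed: grey base plate 170 x 150 mm, sheet-metal hopper with flared open mouth, 30 degree chute leaving it through a gate, ending over the steel dish. Origin: on the bench below the gate, on the centre line. -x is the way the chute points (to the robot's right), +y the side with lever and ratchet wheel (facing the robot), z up. Chute lip at x -82, z 69 mm
- hopper_mouth (a point): middle of the hopper's open mouth at rim height (dispenser frame x 44, y 0, z 224 mm); axes as the dispenser's. The mouth measures 165 mm along x and 150 mm along y; inside, below the flare (34 mm deep), the hopper is 120 x 100 mm, its floor sloping from 174 mm above the bench at the back (+x) to 115 mm at the gate
- lever_pivot (a point): on the lever's pivot axis (dispenser frame x -58, y 85, z 95 mm); the axis is the dispenser's y
- lever_angle (a joint): angle of feed lever, ratchet wheel and gate (rad): 0 at rest, gate shut, lever 0.30 above level; grows as the pad is pressed down. The pawl clicks over a tooth every 0.157: clicks at 0.16, 0.31, 0.47, 0.63; stop at 0.85. A spring shuts it when let go. Pad force about 6.5 N at first, 8 N at the third click; as the pawl slips off each tooth it falls by some 3.5 N, then jumps back (the click)
- feed_lever: one turning piece: ratchet wheel (about 122 mm across), gate, and the dark steel lever, which reaches from the pivot in the chute's direction and ends in a ribbed black rubber thumb pad, 30 x 34 mm, 125 mm from the pivot axis. Origin on the pivot axis, on the dispenser's centre line (dispenser frame x -58, y 0, z 95 mm); at rest its axes are the dispenser's
- pad_top (a point): middle of the pad's upper face; at rest 140 mm above the bench, 175 mm in front (-x) of the dispenser's origin and 100 mm to its +y side. Each click lowers it about 19 mm; at the third click it stands about 80 mm above the bench
- steel_dish: round stainless dish, 132 mm across, 50 mm high, wall 3 mm, standing loose on the bench under the chute lip. Origin: centre of its underside
- sample_pan: stainless sample pan holding the six pebbles: 150 x 104 mm, sides 32 mm high, 3 mm sheet, open pouring end turned up 20 degrees so that the pebbles stay in until it is tipped well past that; a black grip block on its back wall. Loose, 0.2 kg. Origin: on its underside, near the middle of its floor; -x points to the pouring lip, +x to the grip, z up
- pan_grip (a point): middle of the pan's grip block, 57.5 mm behind the origin (+x) and 48 mm above the underside; the block is 12 mm thick (along the pan's x, the way to close the fingers), 70 mm long (y) and 32 mm high (z 32 to 64 mm)
- pan_lip (a point): middle of the pan's pouring lip, 85 mm in front of the origin (-x), 19 mm above the underside; the mouth between the sides is about 65 mm wide here
- timer: small white digital timer lying on the bench, 58 x 62 x 16 mm, a bystander; origin under its centre
- label_tape: roll of cream tape lying flat, 100 mm across, 25 mm high, a bystander; origin under its centre
- pebble_1: one of six like fired-clay pebbles, flattened round, 26 mm across, 22 mm thick, 14 g, lying in the pan; origin at its centre
- pebble_2: one of six like fired-clay pebbles, flattened round, 26 mm across, 22 mm thick, 14 g, lying in the pan; origin at its centre
- pebble_3: one of six like fired-clay pebbles, flattened round, 26 mm across, 22 mm thick, 14 g, lying in the pan; origin at its centre
- pebble_4: one of six like fired-clay pebbles, flattened round, 26 mm across, 22 mm thick, 14 g, lying in the pan; origin at its centre
- pebble_5: one of six like fired-clay pebbles, flattened round, 26 mm across, 22 mm thick, 14 g, lying in the pan; origin at its centre
- pebble_6: one of six like fired-clay pebbles, flattened round, 26 mm across, 22 mm thick, 14 g, lying in the pan; origin at its centre

How it is judged (in metres and radians):
On the way, in this order (a step that is already met when the one before it is completed fails the run):
1. all six pebbles lie in the hopper, the gate lever at rest (x of pebble_1 in the frame of pebble_dispenser between -0.02 and 0.115 m and y of pebble_1 in the frame of pebble_dispenser between -0.06 and 0.06 m and z of pebble_1 in the frame of pebble_dispenser between 0.11 and 0.215 m and x of pebble_2 in the frame of pebble_dispenser between -0.02 and 0.115 m and y of pebble_2 in the frame of pebble_dispenser between -0.06 and 0.06 m and z of pebble_2 in the frame of pebble_dispenser between 0.11 and 0.215 m and x of pebble_3 in the frame of pebble_dispenser between -0.02 and 0.115 m and y of pebble_3 in the frame of pebble_dispenser between -0.06 and 0.06 m and z of pebble_3 in the frame of pebble_dispenser between 0.11 and 0.215 m and x of pebble_4 in the frame of pebble_dispenser between -0.02 and 0.115 m and y of pebble_4 in the frame of pebble_dispenser between -0.06 and 0.06 m and z of pebble_4 in the frame of pebble_dispenser between 0.11 and 0.215 m and x of pebble_5 in the frame of pebble_dispenser between -0.02 and 0.115 m and y of pebble_5 in the frame of pebble_dispenser between -0.06 and 0.06 m and z of pebble_5 in the frame of pebble_dispenser between 0.11 and 0.215 m and x of pebble_6 in the frame of pebble_dispenser between -0.02 and 0.115 m and y of pebble_6 in the frame of pebble_dispenser between -0.06 and 0.06 m and z of pebble_6 in the frame of pebble_dispenser between 0.11 and 0.215 m and value of joint lever_angle below 0.08 rad), for 0.2 s.
2. the empty pan stands upright on the bench, let go, the pebbles still in the hopper (all of step 1 and height (world z) of sample_pan below 0.008 m and angle between sample_pan's own z axis and vertical below 0.08 rad and linear speed of sample_pan below 0.03 m/s and contact force between the fingers and sample_pan below 0.1 N), for 0.2 s.
3. the fingers hold the lever's pad at the third click (value of joint lever_angle between 0.462 and 0.62 rad and contact force between the fingers and feed_lever above 1 N), for 0.3 s.
At the end, for the whole second after the job is handed in: The fingers press the lever's pad (more than 1 N) and keep the lever still past the third click and short of the fourth (0.462 to 0.62 rad); all six pebbles lie in the steel dish; the pan stands upright on the bench (tilt under 0.08 rad) at rest and not touched by the fingers (all of step 3 and velocity of joint lever_angle between -0.05 and 0.05 rad/s and horizontal distance between each of pebble_1, pebble_2, pebble_3, pebble_4, pebble_5, pebble_6 and steel_dish below 0.066 m and height (world z) of each of pebble_1, pebble_2, pebble_3, pebble_4, pebble_5, pebble_6 below 0.06 m and height (world z) of sample_pan below 0.008 m and angle between sample_pan's own z axis and vertical below 0.08 rad and linear speed of sample_pan below 0.03 m/s and contact force between the fingers and sample_pan below 0.1 N); the arm keeps its last pose, push and grip.
It fails at once if the lever is pressed on to the fourth click (value of joint lever_angle above 0.64 rad).
It fails at once if the dish is pushed away (more than 25 mm) (distance of steel_dish from where it was at the start of the episode above 0.025 m).
It fails at once if the timer is disturbed (moved more than 20 mm) (distance of timer from where it was at the start of the episode above 0.02 m).
It fails at once if the tape roll is disturbed (moved more than 20 mm) (distance of label_tape from where it was at the start of the episode above 0.02 m).
It also fails if it takes over 72 s, if anything falls off the work surface, if the arm or the gripper's body presses on something with over 40 N, if the wrist force passes 120 N, or if a joint passes its speed limit or range.

## Robot

A 7-joint arm with a two-finger parallel gripper is mounted at the origin on a cart in front of the work surface, level with it; the furniture and walls round the work are solid. World frame = base frame: x ahead of the robot, y to its left, z up, the work surface at z = 0. Lengths are in mm, angles in rad, forces in N, time in s.
With the tool pointing down it reaches from about 425 to 800 mm from the base axis. Payload 8.3 kg.
Tool frame: the origin (TCP) lies at the very end of the fingers, on their centre line; the grasp point (between the pads) lies 19 mm behind it (env.pinch_z is the distance from the TCP to the grasp point, in mm); z points along the fingers, y is the line along which they close (so a half turn about z gives the same grasp; the last joint's range is limited). The gripper opens to 85 mm and grips with 20 to 120 N. Pads are 22 mm wide; open, the fingers measure 114 mm over their backs; the gripper's body (76 mm by 85 mm) begins 54 mm behind the grasp point. The pads swing forward as they close: fully open they stand 13 mm farther back than shut.
Start: joints at [-1.19, 0.383, 0.016, 1.37, -0.006, 1.388, -0.046], TCP at [268.307, 564.459, 231.279] pointing down, gripper open.
Joint ranges: [-2.95, 2.95], [-0.25, 2.06], [-1.52, 1.56], [0.18, 2.33], [-1.44, 4.58], [0.02, 2.06], [-3.01, 3.01]. Speed limits (rad/s): [2.39, 2.39, 3.01, 3.01, 3.14, 3.14, 3.14].

## Interface

Orientations are given as a rotation vector (axis times angle).
In Python, from plant import env, optics gives the robot as it stands.
- The arm moves only by the tool send_rows, never from a script. Its argument "motion" is a list of rows, each an object of numbers: "gripper": the opening, from 0 (shut) to 1 (fully open); "dx", "dy", "dz": the shift along the tool's x, y, z in m; "rx", "ry", "rz": the turn, a rotation vector about the tool's x, y, z in degrees. A call has 1 to 20 rows; each row shifts and turns the commanded pose from where the row before left it, along the tool's axes as they then stand; what a row does not reach is not made up. A row lasts 1/10 s, in which the tool goes at most 50 mm and 8.59 degrees, less where a joint would pass 70% of its speed; a pose out of reach is approached as far as the arm can. A call is refused whole if a number of a shift passes 0.05 or a number of a turn 8.59, either way. A call with a gripper value outside its range is refused whole. The fingers move at their own pace and stop on an object; the grip force is fixed at half the most. Time passes only in rows, so rows that do not move let the fingers close. It gives the time, the measured TCP pose, the force, the opening and the grip force at its end, in the units of the state.
- env.observe(): the state, without advancing time (a new reading comes with each control period).
- optics.get_image(name): name is "scene" or "top"; returns the picture (480x640x3 uint8, blue, green, red); there is no depth.
- optics.calibration(name): a dict with "fx", "fy", "cx", "cy" (pixels), "k1" (the pictures are not rectified: a ray, as slopes to the right and down, at radius r is drawn at 1 + k1 r^2 times it, then the intrinsics apply), "R" (3x3) and "t" (3): a world point X has camera coordinates R X + t. Camera axes: x right, y down, z forward; pixel columns grow to the right and rows downward; lengths in mm; the calibration is good to about 2 mm. A picture is of the moment at which its call begins. calibration takes no time and is no camera call.
- env.job_done(): hands the job in; it is judged then, once.
The state is a dict: "time_s": time; "joint_positions": joint angles; "dq": joint speeds; "tau": joint torques, N m; "tool_pos": TCP position; "tcp_rot": TCP orientation; "wrist_force": force on the tool from outside, world axes, zero at the start; "wrist_torque": the same for the moment, N m; "grip_width": finger opening in mm; "grasp_force": force on a finger pad.
Only numpy, scipy, OpenCV 4.12 (cv2) and the standard library are available. Lean on these libraries where they do the work, as an engineer would, in place of code of your own. Each camera call takes 0.05 s, during which the arm holds its last target. There are 200 camera calls.

## Working session

There is one attempt and no reset: what is moved stays moved. The work goes in short steps, Python scripts to look and compute and a tool call to move; the robot and the scene stay as the last step left them, time stands still between calls to the robot, and variables do not carry over. Pictures are saved under pics/ and viewed, at most 10 in all, crops included, and the job is handed in when it is done.

Besides the shell and the picture viewer there is one more tool, called in YAML: its name, and indented under it one key for each argument. send_rows: Moves the arm, as the interface text tells. Its arguments: {"type":"object","properties":{"motion":{"type":"array","items":{"type":"object","properties":{"gripper":{"type":"number"},"dx":{"type":"number"},"dy":{"type":"number"},"dz":{"type":"number"},"rx":{"type":"number"},"ry":{"type":"number"},"rz":{"type":"number"}}}}},"required":["motion"]}

```bash
mkdir -p pics; ls; python3 - <<'E'
from plant import env, optics
import cv2
for n in("scene","top"):
    cv2.imwrite(f"pics/{n}0.png",optics.get_image(n)); print(n,optics.calibration(n))
s=env.observe();print(s["time_s"],s["tool_pos"],s["tcp_rot"],s["wrist_force"],s["grip_width"],env.pinch_z)
E
```

```text
pics
scene {'fx': 610.4372559372979, 'fy': 610.4372559372979, 'cx': 321.5628522940373, 'cy': 243.88756885646382, 'k1': -0.21021384022015702, 'R': array([[ 0.63029869, -0.77621058,  0.0148555 ],
       [-0.46657252, -0.39402151, -0.7918694 ],
       [ 0.62051079,  0.49218308, -0.61050977]]), 't': array([-218.68673493,  381.97431373,  884.64780553])}
top {'fx': 619.1970155607345, 'fy': 619.1970155607345, 'cx': 311.3269453383022, 'cy': 240.0206416297419, 'k1': -0.16318838479277117, 'R': array([[-0.02893894, -0.99953495, -0.00961331],
       [-0.98337773,  0.03019315, -0.1790436 ],
       [ 0.17925059,  0.00427218, -0.98379417]]), 't': array([ 139.41494482,  497.91820573, 1066.02413848])}
0.1 [268.14093027 564.06280474 230.40539692] [-6.91299788e-01 -3.06421200e+00  2.63161778e-03] [-0.84240772 -0.65330545  0.29693822] 85.27168175797375 18.700000000000003
```

View pics/scene0.png

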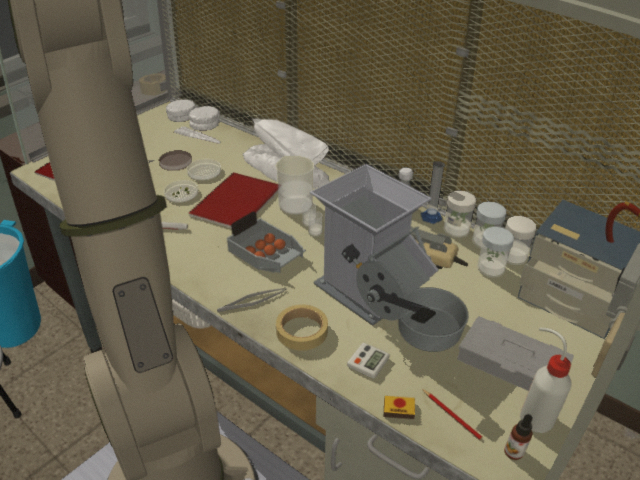

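View pics/top0.png

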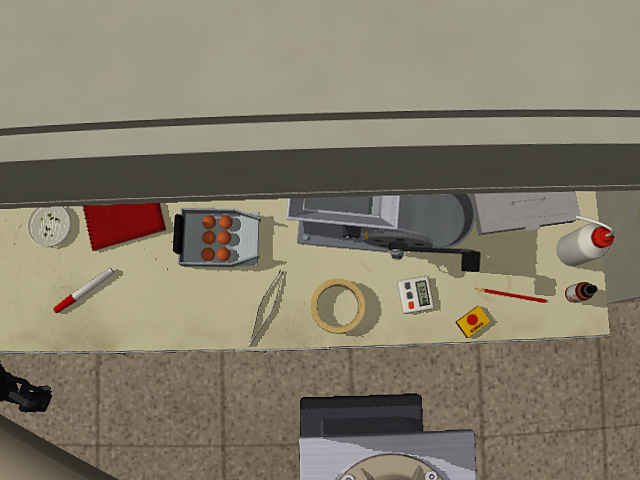

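The scene picture shows the pan with pebbles at (265,245), the hopper rim corners near (312,190), (368,165), (428,207) and (378,240), the lever pad at (423,314), the dish at (432,318), the tape at (302,326) and the timer at (368,360). In the top picture the pan is at (218,237) with its grip at (179,235), and the pad at (471,261). A shelf hides everything above row 195. Next I'll enlarge the important regions.

```bash
python3 - <<'E'
import cv2,numpy as np
s=cv2.imread("pics/scene0.png");t=cv2.imread("pics/top0.png")
a=cv2.resize(s[155:355,300:480],None,fx=3,fy=3,interpolation=cv2.INTER_CUBIC)[:600,:400*2]
b=cv2.resize(t[185:285,160:280],None,fx=2,fy=2)
c=cv2.resize(t[185:285,280:400],None,fx=2,fy=2);d=cv2.resize(t[185:285,390:510],None,fx=2,fy=2)
o=np.zeros((600,780,3),np.uint8);o[:600,:540]=a
for i,x in enumerate((b,c,d)):o[i*200:i*200+200,540:]=x
cv2.imwrite("pics/crop.png",o)
E
cat > h.py <<'E'
import numpy as np,cv2
from plant import env,optics
def ray(n,p):
    c=optics.calibration(n);K=np.array([[c["fx"],0,c["cx"]],[0,c["fy"],c["cy"]],[0,0,1]])
    u=cv2.undistortPoints(np.array(p,float).reshape(-1,1,2),K,np.array([c["k1"],0,0,0,0]))[:,0]
    d=np.c_[u,np.ones(len(u))]@c["R"];return -c["R"].T@c["t"],d
def plane(n,p,z):
    o,d=ray(n,p);return o+d*((z-o[2])/d[:,2])[:,None]
def proj(n,X):
    c=optics.calibration(n);x=np.atleast_2d(X)@c["R"].T+c["t"];u=x[:,:2]/x[:,2:]
    u=u*(1+c["k1"]*(u**2).sum(1))[:,None];return np.c_[u[:,0]*c["fx"]+c["cx"],u[:,1]*c["fy"]+c["cy"]]
def tri(p,q):
    o1,d1=ray("scene",[p]);o2,d2=ray("top",[q]);A=np.c_[d1[0],-d2[0]]
    s=np.linalg.lstsq(A,o2-o1,rcond=None)[0];a=o1+s[0]*d1[0];b=o2+s[1]*d2[0];return (a+b)/2,np.linalg.norm(a-b)
E
```

```text
(no output)
```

View pics/crop.png

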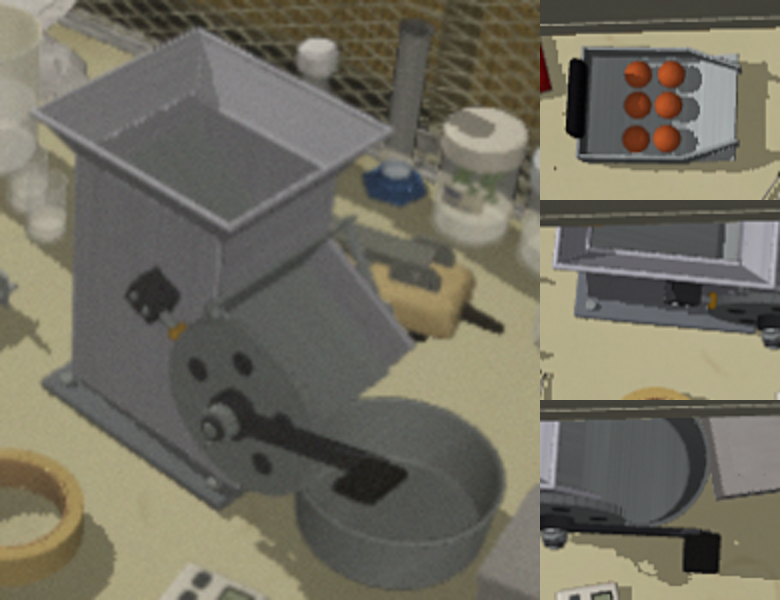

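The crop shows the rim corners in scene pixels at (311.7,192.3), (367.3,165), (430.7,198.3) and (376.7,231.7). In the top picture the grip is centred near (178.5,234), the pan lip near (259,239) and the pad near (470.5,261).

```bash
python3 - <<'E'
from h import *
np.set_printoptions(precision=1,suppress=True)
r=plane("scene",[(311.7,192.3),(367.3,165),(430.7,198.3),(376.7,231.7)],224);print("rim",r,r.mean(0))
print("rim sides",[np.linalg.norm(r[i]-r[i-1]) for i in range(4)])
print("rim top front L,R",plane("top",[(288,218),(396,228)],224))
t,s=cv2.imread("pics/top0.png"),cv2.imread("pics/scene0.png")
def blob(im,x0,y0,x1,y1,th=60):
    m=(im[y0:y1,x0:x1].max(2)<th).astype(np.uint8);n,l,st,c=cv2.connectedComponentsWithStats(m)
    i=1+st[1:,4].argmax();q=cv2.minAreaRect(np.argwhere(l==i)[:,::-1].astype(np.float32));return c[i]+(x0,y0),st[i],np.array(q[0])+(x0,y0),q[1:]
b=blob(t,168,205,190,265);print("grip",b);print(plane("top",[b[0]],64),plane("top",[b[0]],56))
print("lip",plane("top",[(259,239)],19),"back wall corners",plane("top",[(181.5,208.5),(179.5,265)],32))
b=blob(t,461,245,485,276);print("pad",b);print(plane("top",[b[0]],138),"scene",plane("scene",[(423.5,313)],140),tri((423.5,313.5),b[0]))
h=cv2.cvtColor(t,cv2.COLOR_BGR2HSV);m=cv2.inRange(h,(0,120,80),(12,255,255))[205:270,190:245];print("pebbles",cv2.moments(m,True)["m10"]/cv2.moments(m,True)["m00"]+190,cv2.moments(m,True)["m01"]/cv2.moments(m,True)["m00"]+205)
print("dish",plane("scene",[(399,318),(467,305)],50),"base corner",plane("top",[(298.5,243)],6),"scene",plane("scene",[(314,283),(375,323)],6))
# shelf edge: top-view front edge, scene rail bottom edge
o2,d2=ray("top",[(20,207),(590,190)]);n=np.cross(*d2)
for p in [(530,2),(600,35),(638,50)]:
    o,d=ray("scene",[p]);k=n@(o2-o)/(n@d[0]);print("shelf?",o+k*d[0])
for z in (300,400,500,600,700):print(z,plane("top",[(300,195)],z),plane("top",[(300,150)],z))
print("bench edge",plane("top",[(300,351)],0))
E
```

```text
rim [[510.2 160.7 224. ]
 [661.4 140.6 224. ]
 [639.6 -21.4 224. ]
 [487.   -4.2 224. ]] [574.6  68.9 224. ]
rim sides [np.float64(166.54298565672397), np.float64(152.49534850503122), np.float64(163.45812515060095), np.float64(153.6165574589096)]
rim top front L,R [[504.3 158.  224. ]
 [483.9  -4.6 224. ]]
grip (array([179.4, 233.7]), array([  5,   5,  17,  52, 473], dtype=int32), array([179.4, 234.9]), ((13.551843643188477, 51.71577835083008), 6.981057643890381))
[[517.2 359.7  64. ]] [[518.8 361.4  56. ]]
lip [[511.6 221.   19. ]] back wall corners [[571.1 363.3  32. ]
 [465.5 366.   32. ]]
pad (array([470.2, 260.5]), array([  0,   4,  19,  23, 369], dtype=int32), array([470., 260.]), ((22.0, 18.0), 90.0))
[[ 442.7 -136.7  138. ]] scene [[ 447.6 -134.9  140. ]] (array([ 442.7, -136.2,  143. ]), np.float64(2.16499314486807))
pebbles 215.82824427480915 237.48982188295165
dish [[ 493.6  -65.5   50. ]
 [ 607.1 -148.4   50. ]] base corner [[504.2 148.7   6. ]] scene [[507.  150.4   6. ]
 [492.4 -15.5   6. ]]
shelf? [ 420.  -220.8  678.3]
shelf? [ 423.9 -304.2  662.9]
shelf? [ 424.7 -347.9  659.7]
300 [[519.9 137.4 300. ]] [[585.9 135.7 300. ]]
400 [[494.  135.3 400. ]] [[552.2 133.8 400. ]]
500 [[468.1 133.2 500. ]] [[518.4 131.9 500. ]]
600 [[442.2 131.1 600. ]] [[484.6 130.  600. ]]
700 [[416.3 129.  700. ]] [[450.9 128.1 700. ]]
bench edge [[305.5 151.3   0. ]]
```

send_rows:
  motion:
    - {"rz": -7.9,"gripper": 0.5}
    - {"rz": -7.9}
    - {"rz": -7.9}
    - {"dx": -0.0255,"dy": -0.0193,"dz": 0.008}
    - {"dx": -0.0255,"dy": -0.0193,"dz": 0.008}
    - {"dx": -0.0255,"dy": -0.0193,"dz": 0.008}
    - {"dx": -0.0255,"dy": -0.0193,"dz": 0.008}
    - {"dx": -0.0255,"dy": -0.0193,"dz": 0.008}
    - {"dx": -0.0255,"dy": -0.0193,"dz": 0.008}
    - {"dx": -0.0255,"dy": -0.0193,"dz": 0.008}
    - {"dx": -0.0255,"dy": -0.0193,"dz": 0.008}
    - {"dx": -0.0255,"dy": -0.0193,"dz": 0.008}
    - {"dx": -0.0255,"dy": -0.0193,"dz": 0.008}
    - {}
    - {}

```text
invalid input at $.motion[0]: expected keys gripper, dx, dy, dz, rx, ry, rz
```

send_rows:
  motion:
    - {"dx": 0,"dy": 0,"dz": 0,"rx": 0,"ry": 0,"rz": -7.9,"gripper": 0.5}
    - {"dx": 0,"dy": 0,"dz": 0,"rx": 0,"ry": 0,"rz": -7.9,"gripper": 0.5}
    - {"dx": 0,"dy": 0,"dz": 0,"rx": 0,"ry": 0,"rz": -7.9,"gripper": 0.5}
    - {"dx": -0.0255,"dy": -0.0193,"dz": 0.008,"rx": 0,"ry": 0,"rz": 0,"gripper": 0.5}
    - {"dx": -0.0255,"dy": -0.0193,"dz": 0.008,"rx": 0,"ry": 0,"rz": 0,"gripper": 0.5}
    - {"dx": -0.0255,"dy": -0.0193,"dz": 0.008,"rx": 0,"ry": 0,"rz": 0,"gripper": 0.5}
    - {"dx": -0.0255,"dy": -0.0193,"dz": 0.008,"rx": 0,"ry": 0,"rz": 0,"gripper": 0.5}
    - {"dx": -0.0255,"dy": -0.0193,"dz": 0.008,"rx": 0,"ry": 0,"rz": 0,"gripper": 0.5}
    - {"dx": -0.0255,"dy": -0.0193,"dz": 0.008,"rx": 0,"ry": 0,"rz": 0,"gripper": 0.5}
    - {"dx": -0.0255,"dy": -0.0193,"dz": 0.008,"rx": 0,"ry": 0,"rz": 0,"gripper": 0.5}
    - {"dx": -0.0255,"dy": -0.0193,"dz": 0.008,"rx": 0,"ry": 0,"rz": 0,"gripper": 0.5}
    - {"dx": -0.0255,"dy": -0.0193,"dz": 0.008,"rx": 0,"ry": 0,"rz": 0,"gripper": 0.5}
    - {"dx": -0.0255,"dy": -0.0193,"dz": 0.008,"rx": 0,"ry": 0,"rz": 0,"gripper": 0.5}
    - {"dx": 0,"dy": 0,"dz": 0,"rx": 0,"ry": 0,"rz": 0,"gripper": 0.5}
    - {"dx": 0,"dy": 0,"dz": 0,"rx": 0,"ry": 0,"rz": 0,"gripper": 0.5}

```text
time_s: 1.6
tool_pos: [517.6, 362.8, 150.4]
tcp_rot: [-0.051, -3.14, 0.002]
wrist_force: [-1.0, 0.5, -0.6]
grip_width: 42.9
grasp_force: 0.0
```

```bash
cat >> h.py <<'E'
from scipy.spatial.transform import Rotation as Ro
def st():
    s=env.observe();R=Ro.from_rotvec(s["tcp_rot"]).as_matrix()
    print(round(s["time_s"],2),"tcp",s["tool_pos"].round(1),"F",np.round(s["wrist_force"],1),"grip",round(s["grip_width"],1),round(s["grasp_force"],1),"q",np.round(s["joint_positions"],3));print("Rtool",R.round(3).tolist());return s,R
E
python3 - <<'E'
from h import *
st()
E
```

```text
1.6 tcp [517.6 362.8 150.4] F [-1.   0.5 -0.6] grip 42.9 0.0 q [-0.72   0.446  0.081  1.466 -0.037  1.233  0.903]
Rtool [[-0.999, 0.032, -0.001], [0.032, 0.999, -0.001], [0.001, -0.001, -1.0]]
```

send_rows:
  motion:
    - {"dx": 0,"dy": 0,"dz": 0.02,"rx": 0,"ry": 0,"rz": 0,"gripper": 0.5}
    - {"dx": 0,"dy": 0,"dz": 0.02,"rx": 0,"ry": 0,"rz": 0,"gripper": 0.5}
    - {"dx": 0,"dy": 0,"dz": 0.02,"rx": 0,"ry": 0,"rz": 0,"gripper": 0.5}
    - {"dx": 0,"dy": 0,"dz": 0.02,"rx": 0,"ry": 0,"rz": 0,"gripper": 0.5}
    - {"dx": 0,"dy": 0,"dz": 0.02,"rx": 0,"ry": 0,"rz": 0,"gripper": 0.5}
    - {"dx": 0,"dy": 0,"dz": 0.018,"rx": 0,"ry": 0,"rz": 0,"gripper": 0.5}
    - {"dx": 0,"dy": 0,"dz": 0,"rx": 0,"ry": 0,"rz": 0,"gripper": 0.5}

```text
time_s: 2.3
tool_pos: [514.3, 364.3, 30.6]
tcp_rot: [-0.043, -3.137, 0.004]
wrist_force: [0.5, -1.2, -0.1]
grip_width: 42.7
grasp_force: 0.0
```

```bash
python3 - <<'E'
from h import *
st();a=optics.get_image("scene")[190:290,200:320];b=optics.get_image("top")[190:290,150:270]
cv2.imwrite("pics/g.png",np.hstack([cv2.resize(x,None,fx=3.3,fy=3.3) for x in(a,b)]))
E
```

```text
2.3 tcp [514.3 364.3  30.6] F [ 0.5 -1.2 -0.1] grip 42.7 0.0 q [-0.717  0.561  0.069  1.58  -0.045  1.008  0.909]
Rtool [[-1.0, 0.028, -0.005], [0.028, 1.0, -0.002], [0.005, -0.002, -1.0]]
```

View pics/g.png

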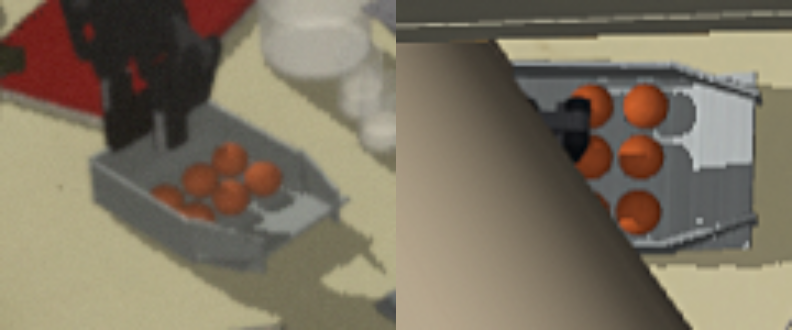

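The fingers straddle the grip block and the pan hasn't moved. I'll close on it.

send_rows:
  motion:
    - {"dx": 0,"dy": 0,"dz": 0,"rx": 0,"ry": 0,"rz": 0,"gripper": 0}
    - {"dx": 0,"dy": 0,"dz": 0,"rx": 0,"ry": 0,"rz": 0,"gripper": 0}
    - {"dx": 0,"dy": 0,"dz": 0,"rx": 0,"ry": 0,"rz": 0,"gripper": 0}
    - {"dx": 0,"dy": 0,"dz": 0,"rx": 0,"ry": 0,"rz": 0,"gripper": 0}
    - {"dx": 0,"dy": 0,"dz": 0,"rx": 0,"ry": 0,"rz": 0,"gripper": 0}
    - {"dx": 0,"dy": 0,"dz": 0,"rx": 0,"ry": 0,"rz": 0,"gripper": 0}

```text
time_s: 3.0
tool_pos: [517.9, 365.1, 35.0]
tcp_rot: [0.047, 3.14, 0.004]
wrist_force: [-1.1, 1.7, 6.2]
grip_width: 11.5
grasp_force: 59.1
```

```bash
python3 - <<'E'
from h import *
s,R=st()
# model of orientation: R = Rz(j1+b) Ry(j2) Rz(j3) Ry(j4) Rz(j5) Ry(j6) Rz(j7+c); check with 3 recorded poses
Q=[[-1.19,.383,.016,1.37,-.006,1.388,-.046],[-.72,.446,.081,1.466,-.037,1.233,.903],s["joint_positions"]]
T=[Ro.from_rotvec([-0.691,-3.064,0]).as_matrix(),Ro.from_rotvec([-.051,-3.14,.002]).as_matrix(),R]
for sg in(1,-1):
  for q,t in zip(Q,T):
    M=Ro.from_euler("ZYZYZYZ",[*q[:6],0]).as_matrix() if sg==1 else Ro.from_euler("ZYZYZYZ",[q[0],-q[1],q[2],-q[3],q[4],-q[5],0]).as_matrix()
    # need b,c: T = Rz(b) M Rz(sgn*j7+c)
    print(sg,"axis az model",np.degrees(np.arctan2(M[1,0],M[0,0])).round(1),"M z",M[:,2].round(2),"tool x az",np.degrees(np.arctan2(t[1,0],t[0,0])).round(1),"j7",np.degrees(q[6]).round(1))
E
```

```text
3.0 tcp [517.9 365.1  35. ] F [-1.1  1.7  6.2] grip 11.5 59.1 q [-0.715  0.556  0.071  1.575 -0.045  1.009  0.909]
Rtool [[-1.0, 0.03, 0.002], [0.03, 1.0, 0.002], [-0.002, 0.002, -1.0]]Traceback (most recent call last):
  File "<stdin>", line 8, in <module>
  File "scipy/spatial/transform/_rotation.pyx", line 1413, in scipy.spatial.transform._rotation.Rotation.from_euler
ValueError: Expected axis specification to be a non-empty string of upto 3 characters, got ZYZYZYZ
```

send_rows:
  motion:
    - {"dx": 0,"dy": 0,"dz": -0.01,"rx": 0,"ry": 0,"rz": 0,"gripper": 0}
    - {"dx": 0,"dy": 0,"dz": -0.015,"rx": 0,"ry": 0,"rz": 0,"gripper": 0}
    - {"dx": 0,"dy": 0,"dz": -0.02,"rx": 0,"ry": 0,"rz": 0,"gripper": 0}
    - {"dx": 0,"dy": 0,"dz": -0.02,"rx": 0,"ry": 0,"rz": 0,"gripper": 0}
    - {"dx": 0,"dy": 0,"dz": 0,"rx": -4,"ry": 0,"rz": 0,"gripper": 0}
    - {"dx": 0,"dy": 0,"dz": 0,"rx": -4,"ry": 0,"rz": 0,"gripper": 0}
    - {"dx": 0,"dy": 0,"dz": 0,"rx": 0,"ry": 0,"rz": 0,"gripper": 0}

```text
time_s: 3.7
tool_pos: [518.7, 360.7, 99.3]
tcp_rot: [0.054, 3.13, 0.219]
wrist_force: [-0.1, -1.8, -2.7]
grip_width: 11.1
grasp_force: 59.0
```

```bash
cat >> h.py <<'E'
def chain(q):
    A=[np.eye(3)]
    for ax,a in zip("zyzyzyz",q):A.append(A[-1]@Ro.from_euler(ax,a).as_matrix())
    return A
E
python3 - <<'E'
from h import *
s,R=st()
P=[([-1.19,.383,.016,1.37,-.006,1.388,-.046],[268.3,564.5,231.3],[-0.691,-3.064,0]),([-.72,.446,.081,1.466,-.037,1.233,.903],[517.6,362.8,150.4],[-.051,-3.14,.002]),
([-0.715,0.556,0.071,1.575,-0.045,1.009,0.909],[517.9,365.1,35.],[.047,3.14,.004]),(s["joint_positions"],s["tool_pos"],s["tcp_rot"])]
import pickle;pickle.dump(P,open("P.pkl","wb"))
from scipy.optimize import least_squares
def f(v,full=False):
    b,c,h,l1,l2,l3=v[:6];r=[]
    for q,p,w in P:
        q=np.array(q,float);q=q.copy();q[0]+=b;q[6]+=c;A=chain(q)
        r+=list((h*np.array([0,0,1])+l1*A[2][:,2]+l2*A[4][:,2]+l3*A[7][:,2]-p)/100)
        r+=list(Ro.from_matrix(A[7].T@Ro.from_rotvec(w).as_matrix()).as_rotvec()*5)
    return r
best=min((least_squares(f,[b,c,300,460,460,400]) for b in(2.317,-.8) for c in(0,1.57,3.14,-1.57)),key=lambda o:o.cost)
print(best.cost,best.x,np.round(best.fun,2))
print("cams",[(-optics.calibration(n)["R"].T@optics.calibration(n)["t"]).round() for n in("scene","top")])
E
```

```text
3.7 tcp [518.7 360.7  99.3] F [-0.1 -1.8 -2.7] grip 11.1 59.0 q [-0.626  0.433  0.041  1.612 -0.153  1.02   1.022]
Rtool [[-0.999, 0.034, 0.006], [0.035, 0.99, 0.139], [-0.001, 0.139, -0.99]]
19.04389099578891 [-4.72438370e+00  2.61095198e-01  6.69580132e+02  1.08006502e+03
  7.32554584e+01  1.48519204e+03] [ 1.76 -3.91 -0.58  0.    0.01  3.07 -1.66  0.37 -0.16 -0.    0.   -1.04
 -0.98  1.14  0.28 -0.    0.01 -1.06 -0.06  0.64  0.46 -0.58  0.76 -0.97]
cams [array([-233., -455.,  846.]), array([ 303.,  120., 1139.])]
```

```bash
cat > fit.py <<'E'
from h import *
import pickle
from scipy.optimize import least_squares
P=pickle.load(open("P.pkl","rb"))
def fk(v,q,sg):
    b,c,h,l1,l2,l3=v;q=np.array(q,float)*sg;q[0]+=b;q[6]+=c;A=chain(q);z=np.array([0,0,1])
    E=h*z+l1*A[2][:,2];W=E+l2*A[4][:,2];return E,W,W+l3*A[7][:,2],A[7]
def f(v,sg):
    r=[]
    for q,p,w in P:
        _,_,T,R=fk(v,q,sg);r+=list((T-p)/100)+list(Ro.from_matrix(R.T@Ro.from_rotvec(w).as_matrix()).as_rotvec()*5)
    return r
best=min((least_squares(f,[b,c,300,460,460,400],args=(np.array([-1,1,s3,1,s5,1,-1]),)) for s3 in(1,-1) for s5 in(1,-1) for b in(-.06,3.08) for c in(0,1.57,3.14,-1.57)),key=lambda o:o.cost)
E
sed -i 's/^best=min.*/from itertools import product\nbest,SG=min(((least_squares(f,[b,c,300,460,460,400],args=(np.array([-1,1,s3,1,s5,1,-1]),)),np.array([-1,1,s3,1,s5,1,-1])) for s3,s5,b,c in product((1,-1),(1,-1),(-.06,3.08),(0,1.57,3.14,-1.57))),key=lambda o:o[0].cost)/' fit.py
python3 - <<'E'
from fit import *
print(best.cost,best.x,SG,np.round(best.fun,2));print(fk(best.x,P[-1][0],SG)[:3])
E
```

```text
0.0008177684189291405 [-4.96917395e-02  1.52099684e+00  2.37994626e+02  4.59274514e+02
  4.60694820e+02  3.48855466e+02] [-1  1 -1  1 -1  1 -1] [-0.01  0.    0.    0.    0.    0.01 -0.01 -0.   -0.    0.   -0.   -0.
  0.   -0.    0.   -0.    0.   -0.    0.01 -0.   -0.   -0.    0.03  0.  ]
(array([161.67041649, 104.99956311, 654.85293239]), array([515.42134464, 312.26968073, 444.75986652]), array([519.79819874, 360.6102303 ,  99.29761003]))
```

The kinematic model fits to about 1 mm. Before lifting higher I need the shelf's position.

```bash
python3 - <<'E'
import cv2,numpy as np
s=cv2.imread("pics/scene0.png");t=cv2.imread("pics/top0.png")
cv2.imwrite("pics/shelf.png",np.vstack([cv2.resize(s[0:90,160:640],(720,135*1+100)),cv2.resize(t[90:220,160:640],(720,195))]))
E
```

```text
(no output)
```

View pics/shelf.png

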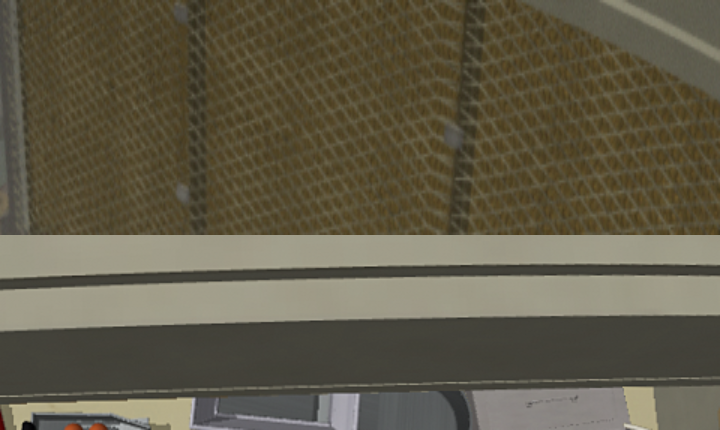

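```bash
python3 - <<'E'
from h import *
t=cv2.imread("pics/top0.png").astype(int)
for c in(50,250,420,550):print(c,t[140:212:2,c].mean(1).round().astype(int).tolist())
for off in(-2,-8):
  o2,d2=ray("top",[(50,207+off),(550,193+off)]);n=np.cross(*d2)
  for p in [(500,2),(560,18),(636,36),(570,3),(636,18)]:
    o,d=ray("scene",[p]);k=n@(o2-o)/(n@d[0]);print(off,p,(o+k*d[0]).round())
E
```

```text
50 [150, 151, 150, 150, 151, 151, 150, 150, 150, 157, 53, 63, 64, 63, 63, 64, 64, 64, 64, 65, 65, 64, 63, 63, 63, 62, 62, 62, 63, 63, 63, 106, 61, 55, 163, 156]
250 [153, 153, 153, 152, 152, 135, 60, 64, 63, 63, 64, 63, 62, 63, 63, 62, 64, 62, 62, 63, 63, 63, 63, 63, 64, 64, 60, 111, 61, 51, 173, 164, 164, 163, 163, 163]
420 [150, 149, 154, 74, 63, 64, 65, 65, 64, 64, 64, 64, 63, 63, 64, 64, 64, 64, 64, 63, 63, 63, 63, 64, 67, 81, 63, 66, 92, 90, 91, 91, 92, 92, 92, 93]
550 [148, 151, 73, 62, 65, 64, 64, 64, 64, 64, 63, 63, 63, 63, 63, 63, 64, 63, 64, 65, 62, 63, 61, 120, 62, 59, 126, 135, 132, 133, 134, 135, 136, 137, 133, 133]
-2 (500, 2) [ 422. -185.  669.]
-2 (560, 18) [ 422. -257.  669.]
-2 (636, 36) [ 420. -343.  675.]
-2 (570, 3) [ 416. -267.  690.]
-2 (636, 18) [ 415. -340.  695.]
-8 (500, 2) [ 427. -183.  668.]
-8 (560, 18) [ 427. -256.  668.]
-8 (636, 36) [ 425. -342.  674.]
-8 (570, 3) [ 422. -265.  688.]
-8 (636, 18) [ 420. -339.  694.]
```

```bash
cat > plan.py <<'E'
from fit import *
LO=np.array([-2.95,-.25,-1.52,.18,-1.44,.02,-3.01]);HI=np.array([2.95,2.06,1.56,2.33,4.58,2.06,3.01])
R0=Ro.from_matrix([[-1,.03,0],[.03,1,0],[0,0,-1]])
def Rt(th,ps): # tilt about world x, roll about world y (tool z leans +x), deg
    return Ro.from_euler("x",th,degrees=True)*Ro.from_euler("y",-ps,degrees=True)*R0
OFF=np.array([0,-142.5,16])
def ik(p,R,q0):
    def g(q):
        _,_,T,M=fk(best.x,q,SG);return np.r_[(T-p)/10,Ro.from_matrix(M.T@R.as_matrix()).as_rotvec()*20,.05*(q-q0)]
    o=least_squares(g,q0,bounds=(LO,HI));return o.x,np.abs(o.fun[:6]).max()
def rows(p0,R0_,p1,R1,n):
    """n equal rows from pose0 to pose1 straight; prints tool-axis numbers per row if constant, else lists"""
    rv=(R0_.inv()*R1).as_rotvec()/n;R=R0_;out=[]
    for i in range(n):
        d=R.inv().apply((p1-p0)/n);out.append([*(d/1000).round(4),*np.degrees(rv).round(2)]);R=R*Ro.from_rotvec(rv)
    return out
E
python3 - <<'E'
from plan import *
s,R=st();q=np.array(s["joint_positions"]);p=s["tool_pos"];Rc=Ro.from_matrix(R)
lip=np.array([577,103,240.]);W=[]
W.append((np.array([519,361,200.]),Rt(4,30)));W.append((np.array([519,361,300.]),Rt(4,30)))
W.append((np.array([577,250,300.]),Rt(4,30)))
for th in(4,20,35,50,65):
    r=Rt(th,30);W.append((lip-r.apply(OFF),r))
for a,r in W:
    q,e=ik(a,r,q);E,Wr,T,M=fk(best.x,q,SG);print(a.round(),"err",round(e,3),"q",q.round(2),"el",E.round(),"wr",Wr.round(),"R dir",M[:,2].round(2))
E
```

```text
3.7 tcp [518.7 360.7  99.3] F [-0.1 -1.8 -2.7] grip 11.1 59.0 q [-0.626  0.433  0.041  1.612 -0.153  1.02   1.022]
Rtool [[-0.999, 0.034, 0.006], [0.035, 0.99, 0.139], [-0.001, 0.139, -0.99]]
[519. 361. 200.] err 0.0 q [-0.87  0.14  0.04  1.86  0.45  0.76  0.43] el [ 45.  47. 693.] wr [345. 340. 501.] R dir [ 0.5   0.06 -0.86]
[519. 361. 300.] err 0.0 q [-0.86  0.07  0.03  1.71  0.38  0.97  0.54] el [ 23.  24. 696.] wr [345. 340. 601.] R dir [ 0.5   0.06 -0.86]
[577. 250. 300.] err 0.0 q [-0.72  0.03  0.16  1.75  0.25  0.88  0.85] el [ 10.   8. 697.] wr [403. 229. 601.] R dir [ 0.5   0.06 -0.86]
[573. 244. 266.] err 0.0 q [-0.72  0.03  0.16  1.83  0.26  0.81  0.83] el [ 11.   9. 697.] wr [398. 223. 567.] R dir [ 0.5   0.06 -0.86]
[573. 231. 304.] err 0.0 q [-0.67 -0.07  0.3   1.87 -0.16  0.73  1.16] el [-25. -18. 696.] wr [398. 128. 588.] R dir [ 0.5   0.3  -0.81]
[573. 211. 335.] err 0.0 q [-0.66 -0.12  0.47  1.92 -0.59  0.76  1.52] el [-43. -30. 694.] wr [398.  37. 582.] R dir [ 0.5   0.5  -0.71]
[573. 182. 359.] err 0.0 q [-0.61 -0.1   0.64  1.97 -1.    0.91  1.84] el [-40. -25. 695.] wr [398. -49. 554.] R dir [ 0.5   0.66 -0.56]
[573. 149. 376.] err 0.0 q [-0.5  -0.    0.75  2.01 -1.32  1.19  2.05] el [ -1.  -0. 697.] wr [ 398. -125.  504.] R dir [ 0.5   0.78 -0.37]
```

```bash
python3 - <<'E'
from plan import *
s,R=st();p=s["tool_pos"];Rc=Ro.from_matrix(R)
a=np.array([519,361,170.]);b=np.array([577,262,298.]);r=Rt(4,30)
print(np.array(rows(p,Rc,a,r,8)));print(rows(a,r,b,r,8)[0])
E
```

```text
3.7 tcp [518.7 360.7  99.3] F [-0.1 -1.8 -2.7] grip 11.1 59.0 q [-0.626  0.433  0.041  1.612 -0.153  1.02   1.022]
Rtool [[-0.999, 0.034, 0.006], [0.035, 0.99, 0.139], [-0.001, 0.139, -0.99]]
[[-0.00e+00  1.30e-03 -8.70e-03  3.70e-01 -3.72e+00 -1.60e-01]
 [-6.00e-04  1.20e-03 -8.70e-03  3.70e-01 -3.72e+00 -1.60e-01]
 [-1.20e-03  1.20e-03 -8.70e-03  3.70e-01 -3.72e+00 -1.60e-01]
 [-1.70e-03  1.10e-03 -8.60e-03  3.70e-01 -3.72e+00 -1.60e-01]
 [-2.30e-03  1.00e-03 -8.50e-03  3.70e-01 -3.72e+00 -1.60e-01]
 [-2.90e-03  1.00e-03 -8.30e-03  3.70e-01 -3.72e+00 -1.60e-01]
 [-3.40e-03  9.00e-04 -8.10e-03  3.70e-01 -3.72e+00 -1.60e-01]
 [-3.90e-03  8.00e-04 -7.90e-03  3.70e-01 -3.72e+00 -1.60e-01]]
[np.float64(-0.015), np.float64(-0.0108), np.float64(-0.0109), np.float64(0.0), np.float64(0.0), np.float64(0.0)]
```

send_rows:
  motion:
    - {"dx": 0,"dy": 0.001,"dz": -0.009,"rx": 0.4,"ry": -3.7,"rz": -0.2,"gripper": 0}
    - {"dx": -0.001,"dy": 0.001,"dz": -0.009,"rx": 0.4,"ry": -3.7,"rz": -0.2,"gripper": 0}
    - {"dx": -0.001,"dy": 0.001,"dz": -0.009,"rx": 0.4,"ry": -3.7,"rz": -0.2,"gripper": 0}
    - {"dx": -0.002,"dy": 0.001,"dz": -0.009,"rx": 0.4,"ry": -3.7,"rz": -0.2,"gripper": 0}
    - {"dx": -0.002,"dy": 0.001,"dz": -0.009,"rx": 0.4,"ry": -3.7,"rz": -0.2,"gripper": 0}
    - {"dx": -0.003,"dy": 0.001,"dz": -0.008,"rx": 0.4,"ry": -3.7,"rz": -0.2,"gripper": 0}
    - {"dx": -0.003,"dy": 0.001,"dz": -0.008,"rx": 0.4,"ry": -3.7,"rz": -0.2,"gripper": 0}
    - {"dx": -0.004,"dy": 0.001,"dz": -0.008,"rx": 0.4,"ry": -3.7,"rz": -0.2,"gripper": 0}
    - {"dx": -0.0107,"dy": 0.0015,"dz": -0.0184,"rx": 0,"ry": 0,"rz": 0,"gripper": 0}
    - {"dx": -0.0107,"dy": 0.0015,"dz": -0.0184,"rx": 0,"ry": 0,"rz": 0,"gripper": 0}
    - {"dx": -0.0107,"dy": 0.0015,"dz": -0.0184,"rx": 0,"ry": 0,"rz": 0,"gripper": 0}
    - {"dx": -0.0107,"dy": 0.0015,"dz": -0.0184,"rx": 0,"ry": 0,"rz": 0,"gripper": 0}
    - {"dx": -0.0107,"dy": 0.0015,"dz": -0.0184,"rx": 0,"ry": 0,"rz": 0,"gripper": 0}
    - {"dx": -0.0107,"dy": 0.0015,"dz": -0.0184,"rx": 0,"ry": 0,"rz": 0,"gripper": 0}
    - {"dx": 0,"dy": 0,"dz": 0,"rx": 0,"ry": 0,"rz": 0,"gripper": 0}

```text
time_s: 5.2
tool_pos: [519.5, 363.8, 302.8]
tcp_rot: [0.052, 2.616, 0.103]
wrist_force: [-0.5, -0.4, -1.8]
grip_width: 10.7
grasp_force: 59.1
```

```bash
python3 - <<'E'
from plan import *
s,R=st();p=s["tool_pos"];Rc=Ro.from_matrix(R);E,W,_,_=fk(best.x,s["joint_positions"],SG);print(E,W)
r=Rt(4,30);print("rot err deg",np.degrees((Rc.inv()*r).as_rotvec()))
b=np.array([577,262,298.]);print(rows(p,Rc,b,r,6))
cv2.imwrite("pics/lift.png",optics.get_image("scene"))
E
```

```text
5.2 tcp [519.5 363.8 302.8] F [-0.5 -0.4 -1.8] grip 10.7 59.1 q [-0.988  0.059  0.141  1.717  0.4    0.992  0.525]
Rtool [[-0.866, 0.018, 0.5], [0.057, 0.996, 0.063], [-0.497, 0.083, -0.864]]
[ 15.90209729  21.67638051 696.48163484] [331.59249481 343.87684966 602.85392661]
rot err deg [0.1519955  0.01027411 0.45492294]
[[np.float64(-0.0089), np.float64(-0.0168), np.float64(0.0044), np.float64(0.03), np.float64(0.0), np.float64(0.08)], [np.float64(-0.0089), np.float64(-0.0168), np.float64(0.0044), np.float64(0.03), np.float64(0.0), np.float64(0.08)], [np.float64(-0.0089), np.float64(-0.0168), np.float64(0.0044), np.float64(0.03), np.float64(0.0), np.float64(0.08)], [np.float64(-0.0089), np.float64(-0.0168), np.float64(0.0044), np.float64(0.03), np.float64(0.0), np.float64(0.08)], [np.float64(-0.0089), np.float64(-0.0167), np.float64(0.0044), np.float64(0.03), np.float64(0.0), np.float64(0.08)], [np.float64(-0.009), np.float64(-0.0167), np.float64(0.0044), np.float64(0.03), np.float64(0.0), np.float64(0.08)]]
```

View pics/lift.png

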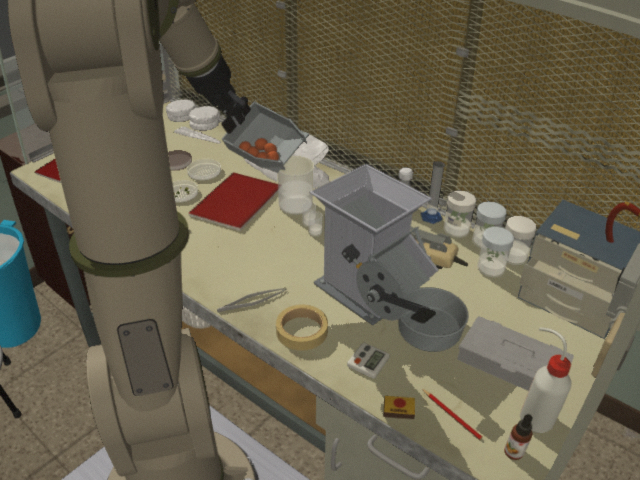

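The pan is held and rolled, with the pebbles resting against its low side near (262,148). I'll move it over to the hopper.

send_rows:
  motion:
    - {"dx": -0.009,"dy": -0.0168,"dz": 0.0044,"rx": 0,"ry": 0,"rz": 0,"gripper": 0}
    - {"dx": -0.009,"dy": -0.0168,"dz": 0.0044,"rx": 0,"ry": 0,"rz": 0,"gripper": 0}
    - {"dx": -0.009,"dy": -0.0168,"dz": 0.0044,"rx": 0,"ry": 0,"rz": 0,"gripper": 0}
    - {"dx": -0.009,"dy": -0.0168,"dz": 0.0044,"rx": 0,"ry": 0,"rz": 0,"gripper": 0}
    - {"dx": -0.009,"dy": -0.0168,"dz": 0.0044,"rx": 0,"ry": 0,"rz": 0,"gripper": 0}
    - {"dx": -0.009,"dy": -0.0168,"dz": 0.0044,"rx": 0,"ry": 0,"rz": 0,"gripper": 0}
    - {"dx": 0,"dy": 0,"dz": 0,"rx": 0,"ry": 0,"rz": 0,"gripper": 0}

```text
time_s: 5.95
tool_pos: [577.7, 256.5, 292.1]
tcp_rot: [0.057, 2.623, 0.092]
wrist_force: [-0.8, -0.8, -2.7]
grip_width: 10.9
grasp_force: 59.0
```

```bash
python3 - <<'E'
from plan import *
np.set_printoptions(suppress=True,linewidth=150)
s,R=st();p=s["tool_pos"];Rc=Ro.from_matrix(R);print("lip",(p+Rc.apply(OFF)).round())
c1=p+Rc.apply([0,-142.5,16+22]);print("under lip",c1)
lip=np.array([577,100,244.])
ax=Rc.inv().apply([1,0,0]);print("world x in tool",ax)
p0,R0_,l0=p,Rc,p+Rc.apply(OFF)
n=12;out=[]
for i in range(n):
    R1=Ro.from_rotvec(np.radians(5)*np.array([1,0,0]))*R0_;l=l0+(lip-l0)*min(1,(i+1)/4);p1=l-R1.apply(OFF)
    out.append([*(R0_.inv().apply(p1-p0)/1000).round(4),*(5*ax).round(2)]);p0,R0_=p1,R1
print(np.array(out));print("end",p0,R0_.apply([0,0,1]))
E
```

```text
5.95 tcp [577.7 256.5 292.1] F [-0.8 -0.8 -2.7] grip 10.9 59.0 q [-0.851  0.022  0.253  1.776  0.297  0.897  0.795]
Rtool [[-0.869, 0.023, 0.495], [0.058, 0.997, 0.055], [-0.492, 0.076, -0.867]]
lip [582. 115. 267.]
under lip [593.15442367 116.54984182 248.30676471]
world x in tool [-0.8687025   0.02347735  0.49477751]
[[-0.0024 -0.0061 -0.0065 -4.34    0.12    2.47  ]
 [-0.0026 -0.0065 -0.0069 -4.34    0.12    2.47  ]
 [-0.0028 -0.007  -0.0072 -4.34    0.12    2.47  ]
 [-0.003  -0.0073 -0.0076 -4.34    0.12    2.47  ]
 [-0.0062 -0.0018 -0.0107 -4.34    0.12    2.47  ]
 [-0.0062 -0.0018 -0.0107 -4.34    0.12    2.47  ]
 [-0.0062 -0.0018 -0.0107 -4.34    0.12    2.47  ]
 [-0.0062 -0.0018 -0.0107 -4.34    0.12    2.47  ]
 [-0.0062 -0.0018 -0.0107 -4.34    0.12    2.47  ]
 [-0.0062 -0.0018 -0.0107 -4.34    0.12    2.47  ]
 [-0.0062 -0.0018 -0.0107 -4.34    0.12    2.47  ]
 [-0.0062 -0.0018 -0.0107 -4.34    0.12    2.47  ]]
end [572.4290823  149.18568373 378.61844312] [ 0.49477751  0.77836621 -0.38644695]
```

send_rows:
  motion:
    - {"dx": -0.0024,"dy": -0.0061,"dz": -0.0065,"rx": -4.34,"ry": 0.12,"rz": 2.47,"gripper": 0}
    - {"dx": -0.0026,"dy": -0.0065,"dz": -0.0069,"rx": -4.34,"ry": 0.12,"rz": 2.47,"gripper": 0}
    - {"dx": -0.0028,"dy": -0.007,"dz": -0.0072,"rx": -4.34,"ry": 0.12,"rz": 2.47,"gripper": 0}
    - {"dx": -0.003,"dy": -0.0073,"dz": -0.0076,"rx": -4.34,"ry": 0.12,"rz": 2.47,"gripper": 0}
    - {"dx": -0.0031,"dy": -0.0009,"dz": -0.0053,"rx": -2.17,"ry": 0.06,"rz": 1.24,"gripper": 0}
    - {"dx": -0.0031,"dy": -0.0009,"dz": -0.0053,"rx": -2.17,"ry": 0.06,"rz": 1.24,"gripper": 0}
    - {"dx": -0.0031,"dy": -0.0009,"dz": -0.0053,"rx": -2.17,"ry": 0.06,"rz": 1.24,"gripper": 0}
    - {"dx": -0.0031,"dy": -0.0009,"dz": -0.0053,"rx": -2.17,"ry": 0.06,"rz": 1.24,"gripper": 0}
    - {"dx": 0,"dy": 0,"dz": 0,"rx": 0,"ry": 0,"rz": 0,"gripper": 0}

```text
time_s: 6.85
tool_pos: [571.7, 212.3, 336.0]
tcp_rot: [0.233, 2.529, 0.778]
wrist_force: [0.2, -0.3, -1.8]
grip_width: 10.8
grasp_force: 59.3
```

```bash
python3 - <<'E'
from plan import *
s,R=st();p=s["tool_pos"];Rc=Ro.from_matrix(R);print("lip",(p+Rc.apply(OFF)).round(),"wr",fk(best.x,s["joint_positions"],SG)[1])
cv2.imwrite("pics/pour1.png",cv2.resize(optics.get_image("scene")[60:300,240:560],None,fx=2,fy=2))
E
```

```text
6.85 tcp [571.7 212.3 336. ] F [ 0.2 -0.3 -1.8] grip 10.8 59.3 q [-0.783 -0.17   0.543  1.945 -0.445  0.723  1.413]
Rtool [[-0.87, 0.021, 0.492], [0.294, 0.824, 0.485], [-0.396, 0.567, -0.723]]
lip [577. 103. 244.] wr [380.42021027  44.81062088 587.03411547]
```

View pics/pour1.png

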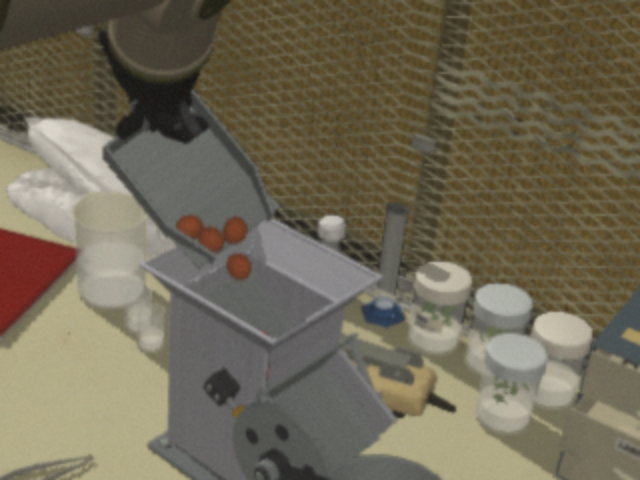

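Pebbles are falling into the hopper: one is at (240,265) and three are near the lip. I'll keep tilting.

send_rows:
  motion:
    - {"dx": -0.0031,"dy": -0.0009,"dz": -0.0053,"rx": -2.17,"ry": 0.06,"rz": 1.24,"gripper": 0}
    - {"dx": -0.0031,"dy": -0.0009,"dz": -0.0053,"rx": -2.17,"ry": 0.06,"rz": 1.24,"gripper": 0}
    - {"dx": -0.0031,"dy": -0.0009,"dz": -0.0053,"rx": -2.17,"ry": 0.06,"rz": 1.24,"gripper": 0}
    - {"dx": -0.0031,"dy": -0.0009,"dz": -0.0053,"rx": -2.17,"ry": 0.06,"rz": 1.24,"gripper": 0}
    - {"dx": -0.0031,"dy": -0.0009,"dz": -0.0053,"rx": -2.17,"ry": 0.06,"rz": 1.24,"gripper": 0}
    - {"dx": -0.0031,"dy": -0.0009,"dz": -0.0053,"rx": -2.17,"ry": 0.06,"rz": 1.24,"gripper": 0}
    - {"dx": -0.0031,"dy": -0.0009,"dz": -0.0053,"rx": -2.17,"ry": 0.06,"rz": 1.24,"gripper": 0}
    - {"dx": -0.0031,"dy": -0.0009,"dz": -0.0053,"rx": -2.17,"ry": 0.06,"rz": 1.24,"gripper": 0}
    - {"dx": 0,"dy": 0,"dz": 0,"rx": 0,"ry": 0,"rz": 0,"gripper": 0}
    - {"dx": 0,"dy": 0,"dz": 0,"rx": 0,"ry": 0,"rz": 0,"gripper": 0}
    - {"dx": 0,"dy": 0,"dz": 0,"rx": 0,"ry": 0,"rz": 0,"gripper": 0}
    - {"dx": 0,"dy": 0,"dz": 0,"rx": 0,"ry": 0,"rz": 0,"gripper": 0}

```text
time_s: 8.1
tool_pos: [572.4, 175.7, 367.9]
tcp_rot: [0.342, 2.38, 1.217]
wrist_force: [-0.2, 0.2, -1.8]
grip_width: 11.1
grasp_force: 59.4
```

```bash
cat >> h.py <<'E'
def reds(n="scene"):
    im=optics.get_image(n);m=cv2.inRange(cv2.cvtColor(im,cv2.COLOR_BGR2HSV),(2,110,60),(14,255,255))
    k,l,s,c=cv2.connectedComponentsWithStats(m);return im,[(s[i,4],c[i].round().tolist()) for i in range(1,k) if s[i,4]>8]
E
python3 - <<'E'
from plan import *
s,R=st();p=s["tool_pos"];Rc=Ro.from_matrix(R);print("lip",(p+Rc.apply(OFF)).round())
im,r=reds();print(r)
cv2.imwrite("pics/pour2.png",cv2.resize(im[100:260,260:460],None,fx=3,fy=3))
E
```

```text
8.1 tcp [572.4 175.7 367.9] F [-0.2  0.2 -1.8] grip 11.1 59.4 q [-0.849 -0.183  0.881  2.011 -0.979  0.872  1.869]
Rtool [[-0.871, 0.018, 0.49], [0.408, 0.581, 0.704], [-0.272, 0.813, -0.514]]
lip [578. 104. 244.]
[(np.int32(2382), [235.0, 200.0]), (np.int32(390), [619.0, 216.0]), (np.int32(401), [558.0, 366.0]), (np.int32(26), [357.0, 360.0]), (np.int32(292), [455.0, 416.0]), (np.int32(94), [399.0, 402.0]), (np.int32(156), [520.0, 436.0]), (np.int32(26), [512.0, 457.0])]
```

View pics/pour2.png

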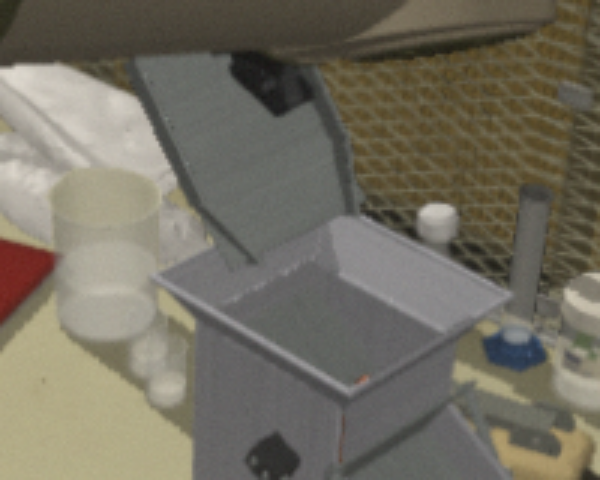

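The pan is empty, and the pebbles are inside the hopper at the gate end, with a red glimpse at (362,380) in the crop. Now I'll bring the pan back.

```bash
python3 - <<'E'
from plan import *
np.set_printoptions(suppress=True,linewidth=150)
s,R=st();p=s["tool_pos"];Rc=Ro.from_matrix(R);r=Rt(0,30)
l0=p+Rc.apply(OFF);l1=np.array([578,135,285.]);n=9;rv=(Rc.inv()*r).as_rotvec()/n;p0,R0_=p,Rc;o=[]
for i in range(n):
    R1=R0_*Ro.from_rotvec(rv);p1=l0+(l1-l0)*(i+1)/n-R1.apply(OFF);o.append([*(R0_.inv().apply(p1-p0)/1000).round(4),*np.degrees(rv).round(2)]);p0,R0_=p1,R1
print(np.array(o),p0)
b=np.array([518,364,290.]);print(rows(p0,r,b,r,5)[0])
c=np.array([518,364,80.]);f=Rt(0,0);print(np.array(rows(b,r,np.array([518,364,150.]),f,8)))
E
```

```text
8.15 tcp [572.4 175.5 367.9] F [-0.   0.1 -1.1] grip 10.9 59.4 q [-0.849 -0.183  0.881  2.011 -0.979  0.872  1.87 ]
Rtool [[-0.871, 0.018, 0.491], [0.409, 0.581, 0.704], [-0.272, 0.814, -0.514]]
[[ 0.0074  0.0064  0.0131  5.19   -0.2    -2.91  ]
 [ 0.0071  0.0064  0.0125  5.19   -0.2    -2.91  ]
 [ 0.0068  0.0063  0.012   5.19   -0.2    -2.91  ]
 [ 0.0066  0.0062  0.0115  5.19   -0.2    -2.91  ]
 [ 0.0063  0.006   0.011   5.19   -0.2    -2.91  ]
 [ 0.006   0.0057  0.0106  5.19   -0.2    -2.91  ]
 [ 0.0057  0.0054  0.0101  5.19   -0.2    -2.91  ]
 [ 0.0055  0.0051  0.0097  5.19   -0.2    -2.91  ]
 [ 0.0053  0.0046  0.0094  5.19   -0.2    -2.91  ]] [573.70059371 277.43591825 300.99294523]
[np.float64(0.0113), np.float64(0.017), np.float64(-0.0037), np.float64(0.0), np.float64(0.0), np.float64(0.0)]
[[ 0.0087 -0.0003  0.0152  0.11    3.75   -0.    ]
 [ 0.0077 -0.0002  0.0157  0.11    3.75   -0.    ]
 [ 0.0067 -0.0002  0.0162  0.11    3.75   -0.    ]
 [ 0.0056 -0.0002  0.0166  0.11    3.75   -0.    ]
 [ 0.0045 -0.0001  0.0169  0.11    3.75   -0.    ]
 [ 0.0034 -0.0001  0.0172  0.11    3.75   -0.    ]
 [ 0.0023 -0.0001  0.0174  0.11    3.75   -0.    ]
 [ 0.0011 -0.      0.0175  0.11    3.75   -0.    ]]
```

send_rows:
  motion:
    - {"dx": 0.0074,"dy": 0.0064,"dz": 0.0131,"rx": 5.19,"ry": -0.2,"rz": -2.91,"gripper": 0}
    - {"dx": 0.0071,"dy": 0.0064,"dz": 0.0125,"rx": 5.19,"ry": -0.2,"rz": -2.91,"gripper": 0}
    - {"dx": 0.0068,"dy": 0.0063,"dz": 0.012,"rx": 5.19,"ry": -0.2,"rz": -2.91,"gripper": 0}
    - {"dx": 0.0066,"dy": 0.0062,"dz": 0.0115,"rx": 5.19,"ry": -0.2,"rz": -2.91,"gripper": 0}
    - {"dx": 0.0063,"dy": 0.006,"dz": 0.011,"rx": 5.19,"ry": -0.2,"rz": -2.91,"gripper": 0}
    - {"dx": 0.006,"dy": 0.0057,"dz": 0.0106,"rx": 5.19,"ry": -0.2,"rz": -2.91,"gripper": 0}
    - {"dx": 0.0057,"dy": 0.0054,"dz": 0.0101,"rx": 5.19,"ry": -0.2,"rz": -2.91,"gripper": 0}
    - {"dx": 0.0055,"dy": 0.0051,"dz": 0.0097,"rx": 5.19,"ry": -0.2,"rz": -2.91,"gripper": 0}
    - {"dx": 0.0053,"dy": 0.0046,"dz": 0.0094,"rx": 5.19,"ry": -0.2,"rz": -2.91,"gripper": 0}
    - {"dx": 0.0113,"dy": 0.017,"dz": -0.0037,"rx": 0,"ry": 0,"rz": 0,"gripper": 0}
    - {"dx": 0.0113,"dy": 0.017,"dz": -0.0037,"rx": 0,"ry": 0,"rz": 0,"gripper": 0}
    - {"dx": 0.0113,"dy": 0.017,"dz": -0.0037,"rx": 0,"ry": 0,"rz": 0,"gripper": 0}
    - {"dx": 0.0113,"dy": 0.017,"dz": -0.0037,"rx": 0,"ry": 0,"rz": 0,"gripper": 0}
    - {"dx": 0.0113,"dy": 0.017,"dz": -0.0037,"rx": 0,"ry": 0,"rz": 0,"gripper": 0}
    - {"dx": 0,"dy": 0,"dz": 0,"rx": 0,"ry": 0,"rz": 0,"gripper": 0}

```text
time_s: 9.65
tool_pos: [515.4, 367.8, 289.5]
tcp_rot: [0.034, 2.619, 0.015]
wrist_force: [-0.4, 1.2, -1.2]
grip_width: 11.2
grasp_force: 59.2
```

send_rows:
  motion:
    - {"dx": 0.0087,"dy": -0.0003,"dz": 0.0152,"rx": 0,"ry": 3.75,"rz": 0,"gripper": 0}
    - {"dx": 0.0077,"dy": 0,"dz": 0.0157,"rx": 0,"ry": 3.75,"rz": 0,"gripper": 0}
    - {"dx": 0.0067,"dy": 0,"dz": 0.0162,"rx": 0,"ry": 3.75,"rz": 0,"gripper": 0}
    - {"dx": 0.0056,"dy": 0,"dz": 0.0166,"rx": 0,"ry": 3.75,"rz": 0,"gripper": 0}
    - {"dx": 0.0045,"dy": 0,"dz": 0.0169,"rx": 0,"ry": 3.75,"rz": 0,"gripper": 0}
    - {"dx": 0.0034,"dy": 0,"dz": 0.0172,"rx": 0,"ry": 3.75,"rz": 0,"gripper": 0}
    - {"dx": 0.0023,"dy": 0,"dz": 0.0174,"rx": 0,"ry": 3.75,"rz": 0,"gripper": 0}
    - {"dx": 0.0011,"dy": 0,"dz": 0.0175,"rx": 0,"ry": 3.75,"rz": 0,"gripper": 0}
    - {"dx": 0,"dy": 0,"dz": 0,"rx": 0,"ry": 0,"rz": 0,"gripper": 0}

```text
time_s: 10.55
tool_pos: [519.4, 362.9, 146.8]
tcp_rot: [-0.048, -3.137, -0.02]
wrist_force: [0.8, -0.1, -3.2]
grip_width: 10.6
grasp_force: 59.1
```

```bash
python3 - <<'E'
from plan import *
for _ in range(3):
    s,R=st();optics.get_image("top")
print("tilt err",np.degrees((Ro.from_matrix(R).inv()*Rt(0,0)).as_rotvec()))
E
```

```text
10.55 tcp [519.4 362.9 146.8] F [ 0.8 -0.1 -3.2] grip 10.6 59.1 q [-0.704  0.448  0.069  1.471 -0.045  1.219  0.914]
Rtool [[-1.0, 0.031, -0.004], [0.031, 0.999, 0.013], [0.004, 0.013, -1.0]]
10.6 tcp [519.4 364.  148.5] F [-0.2  0.8 -1.5] grip 10.8 59.2 q [-0.705  0.445  0.069  1.472 -0.044  1.218  0.913]
Rtool [[-1.0, 0.03, -0.0], [0.03, 0.999, 0.014], [0.001, 0.014, -1.0]]
10.65 tcp [519.1 365.  150. ] F [ 0.1  0.4 -1.1] grip 11.2 59.2 q [-0.706  0.442  0.068  1.471 -0.043  1.218  0.913]
Rtool [[-1.0, 0.028, 0.002], [0.028, 0.999, 0.016], [-0.001, 0.016, -1.0]]
tilt err [0.91530587 0.07707091 0.09247254]
```

send_rows:
  motion:
    - {"dx": 0,"dy": 0,"dz": 0.02,"rx": 0.9,"ry": 0,"rz": 0,"gripper": 0}
    - {"dx": 0,"dy": 0,"dz": 0.02,"rx": 0,"ry": 0,"rz": 0,"gripper": 0}
    - {"dx": 0,"dy": 0,"dz": 0.02,"rx": 0,"ry": 0,"rz": 0,"gripper": 0}
    - {"dx": 0,"dy": 0,"dz": 0.02,"rx": 0,"ry": 0,"rz": 0,"gripper": 0}
    - {"dx": 0,"dy": 0,"dz": 0.015,"rx": 0,"ry": 0,"rz": 0,"gripper": 0}
    - {"dx": 0,"dy": 0,"dz": 0.01,"rx": 0,"ry": 0,"rz": 0,"gripper": 0}
    - {"dx": 0,"dy": 0,"dz": 0.004,"rx": 0,"ry": 0,"rz": 0,"gripper": 0}
    - {"dx": 0,"dy": 0,"dz": 0,"rx": 0,"ry": 0,"rz": 0,"gripper": 0}

```text
time_s: 11.5
tool_pos: [518.5, 365.9, 41.1]
tcp_rot: [0.042, 3.141, 0.001]
wrist_force: [0.1, 0.0, -2.0]
grip_width: 10.8
grasp_force: 59.2
```

```bash
python3 - <<'E'
from plan import *
for _ in range(3):
    s,R=st();optics.get_image("top")
E
```

```text
11.5 tcp [518.5 365.9  41.1] F [ 0.1  0.  -2. ] grip 10.8 59.2 q [-0.711  0.553  0.063  1.566 -0.039  1.024  0.907]
Rtool [[-1.0, 0.027, 0.0], [0.027, 1.0, 0.001], [-0.0, 0.001, -1.0]]
11.55 tcp [518.9 366.1  41.7] F [-0.7 -0.7 -1.9] grip 10.8 59.2 q [-0.71   0.552  0.063  1.565 -0.039  1.024  0.907]
Rtool [[-1.0, 0.027, 0.001], [0.027, 1.0, 0.001], [-0.001, 0.001, -1.0]]
11.6 tcp [519.2 366.2  42.1] F [ 0.4  0.3 -2.1] grip 10.9 59.2 q [-0.71   0.552  0.063  1.565 -0.039  1.024  0.907]
Rtool [[-1.0, 0.027, 0.002], [0.027, 1.0, 0.002], [-0.002, 0.002, -1.0]]
```

Not in contact yet, so I'll lower it in small steps.

send_rows:
  motion:
    - {"dx": 0,"dy": 0,"dz": 0.003,"rx": 0,"ry": 0,"rz": 0,"gripper": 0}
    - {"dx": 0,"dy": 0,"dz": 0.002,"rx": 0,"ry": 0,"rz": 0,"gripper": 0}
    - {"dx": 0,"dy": 0,"dz": 0.001,"rx": 0,"ry": 0,"rz": 0,"gripper": 0}
    - {"dx": 0,"dy": 0,"dz": 0.001,"rx": 0,"ry": 0,"rz": 0,"gripper": 0}
    - {"dx": 0,"dy": 0,"dz": 0,"rx": 0,"ry": 0,"rz": 0,"gripper": 0}
    - {"dx": 0,"dy": 0,"dz": 0,"rx": 0,"ry": 0,"rz": 0,"gripper": 0}

```text
time_s: 12.25
tool_pos: [518.7, 365.9, 35.0]
tcp_rot: [0.043, 3.141, 0.002]
wrist_force: [-2.8, -1.6, 5.5]
grip_width: 11.1
grasp_force: 60.2
```

```bash
python3 - <<'E'
from plan import *
for _ in range(2):
    s,R=st();optics.get_image("top")
E
```

```text
12.25 tcp [518.7 365.9  35. ] F [-2.8 -1.6  5.5] grip 11.1 60.2 q [-0.71   0.559  0.062  1.57  -0.04   1.012  0.908]
Rtool [[-1.0, 0.027, 0.001], [0.027, 1.0, 0.001], [-0.001, 0.001, -1.0]]
12.3 tcp [518.7 365.9  35. ] F [-3.  -1.9  6.2] grip 10.9 60.2 q [-0.71   0.559  0.063  1.57  -0.04   1.012  0.908]
Rtool [[-1.0, 0.027, 0.001], [0.027, 1.0, 0.001], [-0.001, 0.001, -1.0]]
```

send_rows:
  motion:
    - {"dx": 0,"dy": 0,"dz": 0,"rx": 0,"ry": 0,"rz": 0,"gripper": 0.45}
    - {"dx": 0,"dy": 0,"dz": 0,"rx": 0,"ry": 0,"rz": 0,"gripper": 0.45}
    - {"dx": 0,"dy": 0,"dz": 0,"rx": 0,"ry": 0,"rz": 0,"gripper": 0.45}
    - {"dx": 0,"dy": 0,"dz": 0,"rx": 0,"ry": 0,"rz": 0,"gripper": 0.45}
    - {"dx": 0,"dy": 0,"dz": 0,"rx": 0,"ry": 0,"rz": 0,"gripper": 0.45}
    - {"dx": 0,"dy": 0,"dz": -0.01,"rx": 0,"ry": 0,"rz": 0,"gripper": 0.45}
    - {"dx": 0,"dy": 0,"dz": -0.02,"rx": 0,"ry": 0,"rz": 0,"gripper": 0.45}
    - {"dx": 0,"dy": 0,"dz": -0.02,"rx": 0,"ry": 0,"rz": 0,"gripper": 0.45}
    - {"dx": 0,"dy": 0,"dz": -0.03,"rx": 0,"ry": 0,"rz": 0,"gripper": 0.45}
    - {"dx": 0,"dy": 0,"dz": -0.03,"rx": 0,"ry": 0,"rz": 0,"gripper": 0.45}
    - {"dx": 0,"dy": 0,"dz": -0.03,"rx": 0,"ry": 0,"rz": 0,"gripper": 0.45}
    - {"dx": 0,"dy": 0,"dz": 0,"rx": 0,"ry": 0,"rz": 0,"gripper": 0}
    - {"dx": 0,"dy": 0,"dz": 0,"rx": 0,"ry": 0,"rz": 0,"gripper": 0}
    - {"dx": 0,"dy": 0,"dz": 0,"rx": 0,"ry": 0,"rz": 0,"gripper": 0}

```text
time_s: 13.75
tool_pos: [518.1, 365.4, 173.6]
tcp_rot: [-0.043, -3.141, -0.0]
wrist_force: [0.6, 0.5, -1.1]
grip_width: 0.2
grasp_force: 0.0
```

```bash
python3 - <<'E'
from plan import *
s,R=st();im,r=reds();print(r);t=optics.get_image("top")
cv2.imwrite("pics/placed.png",np.hstack([im[150:350,200:480],t[190:290,150:290].repeat(2,0).repeat(2,1)]))
E
```

```text
13.75 tcp [518.1 365.4 173.6] F [ 0.6  0.5 -1.1] grip 0.2 0.0 q [-0.717  0.433  0.073  1.431 -0.032  1.279  0.902]
Rtool [[-1.0, 0.027, -0.001], [0.027, 1.0, 0.0], [0.001, 0.0, -1.0]]
[(np.int32(830), [74.0, 162.0]), (np.int32(11), [83.0, 151.0]), (np.int32(1522), [236.0, 199.0]), (np.int32(389), [618.0, 216.0]), (np.int32(403), [558.0, 366.0]), (np.int32(28), [357.0, 360.0]), (np.int32(298), [455.0, 416.0]), (np.int32(95), [399.0, 402.0]), (np.int32(112), [522.0, 438.0]), (np.int32(9), [515.0, 452.0]), (np.int32(23), [511.0, 457.0])]
```

View pics/placed.png

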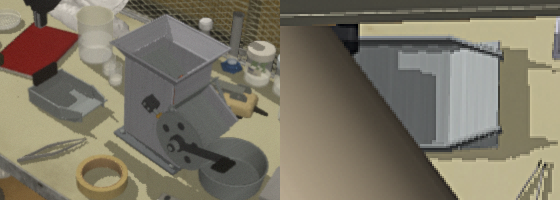

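The pan stands upright and empty on the bench, let go. Nothing has spilled and the lever is at rest. Next I'll move to the pad, passing in front of the hopper.

send_rows:
  motion:
    - {"dx": 0.0258,"dy": -0.0007,"dz": -0.0065,"rx": 0,"ry": 0,"rz": 0,"gripper": 0}
    - {"dx": 0.0258,"dy": -0.0007,"dz": -0.0065,"rx": 0,"ry": 0,"rz": 0,"gripper": 0}
    - {"dx": 0.0258,"dy": -0.0007,"dz": -0.0065,"rx": 0,"ry": 0,"rz": 0,"gripper": 0}
    - {"dx": 0.0258,"dy": -0.0007,"dz": -0.0065,"rx": 0,"ry": 0,"rz": 0,"gripper": 0}
    - {"dx": -0.0009,"dy": -0.0315,"dz": 0,"rx": 0,"ry": 0,"rz": 0,"gripper": 0}
    - {"dx": -0.0009,"dy": -0.0315,"dz": 0,"rx": 0,"ry": 0,"rz": 0,"gripper": 0}
    - {"dx": -0.0009,"dy": -0.0315,"dz": 0,"rx": 0,"ry": 0,"rz": 0,"gripper": 0}
    - {"dx": -0.0009,"dy": -0.0315,"dz": 0,"rx": 0,"ry": 0,"rz": 0,"gripper": 0}
    - {"dx": -0.0009,"dy": -0.0315,"dz": 0,"rx": 0,"ry": 0,"rz": 0,"gripper": 0}
    - {"dx": -0.0009,"dy": -0.0315,"dz": 0,"rx": 0,"ry": 0,"rz": 0,"gripper": 0}
    - {"dx": -0.0009,"dy": -0.0315,"dz": 0,"rx": 0,"ry": 0,"rz": 0,"gripper": 0}
    - {"dx": -0.0009,"dy": -0.0315,"dz": 0,"rx": 0,"ry": 0,"rz": 0,"gripper": 0}
    - {"dx": -0.0009,"dy": -0.0315,"dz": 0,"rx": 0,"ry": 0,"rz": 0,"gripper": 0}
    - {"dx": -0.0009,"dy": -0.0315,"dz": 0,"rx": 0,"ry": 0,"rz": 0,"gripper": 0}
    - {"dx": -0.0009,"dy": -0.0315,"dz": 0,"rx": 0,"ry": 0,"rz": 0,"gripper": 0}
    - {"dx": -0.0009,"dy": -0.0315,"dz": 0,"rx": 0,"ry": 0,"rz": 0,"gripper": 0}
    - {"dx": 0,"dy": 0,"dz": 0,"rx": 0,"ry": 0,"rz": 0,"gripper": 0}

```text
time_s: 15.55
tool_pos: [415.2, -16.7, 199.5]
tcp_rot: [-0.053, -3.141, 0.0]
wrist_force: [0.8, 0.2, -0.4]
grip_width: -0.0
grasp_force: 0.0
```

```bash
python3 - <<'E'
from plan import *
for _ in range(3):
    s,R=st();optics.get_image("top")
print(rows(s["tool_pos"],Ro.from_matrix(R),np.array([444.5,-139,160.]),Rt(0,0),8)[0])
E
```

```text
15.55 tcp [415.2 -16.7 199.5] F [ 0.8  0.2 -0.4] grip -0.0 0.0 q [-0.42  -0.07   0.368  1.961  0.027  1.247  1.476]
Rtool [[-0.999, 0.034, -0.0], [0.034, 0.999, -0.0], [0.0, -0.0, -1.0]]
15.6 tcp [415.3 -14.3 199.5] F [-0.6  0.3  0.1] grip 0.2 0.0 q [-0.421 -0.069  0.365  1.961  0.025  1.247  1.474]
Rtool [[-1.0, 0.032, -0.001], [0.032, 1.0, 0.001], [0.001, 0.001, -1.0]]
15.65 tcp [415.4 -12.7 199.5] F [-0.1 -0.3 -0.5] grip 0.0 0.0 q [-0.423 -0.069  0.363  1.96   0.025  1.246  1.473]
Rtool [[-1.0, 0.029, -0.001], [0.029, 1.0, 0.001], [0.001, 0.001, -1.0]]
[np.float64(-0.0041), np.float64(-0.0157), np.float64(0.0049), np.float64(0.01), np.float64(-0.0), np.float64(0.01)]
```

send_rows:
  motion:
    - {"dx": 0,"dy": -0.0214,"dz": 0,"rx": 0,"ry": 0,"rz": 0,"gripper": 0}
    - {"dx": 0,"dy": -0.0214,"dz": 0,"rx": 0,"ry": 0,"rz": 0,"gripper": 0}
    - {"dx": 0,"dy": -0.0214,"dz": 0,"rx": 0,"ry": 0,"rz": 0,"gripper": 0}
    - {"dx": -0.0082,"dy": -0.0154,"dz": 0,"rx": 0,"ry": 0,"rz": 0,"gripper": 0}
    - {"dx": -0.0082,"dy": -0.0154,"dz": 0,"rx": 0,"ry": 0,"rz": 0,"gripper": 0}
    - {"dx": -0.0082,"dy": -0.0154,"dz": 0.01,"rx": 0,"ry": 0,"rz": 0,"gripper": 0}
    - {"dx": -0.0082,"dy": -0.0154,"dz": 0.01,"rx": 0,"ry": 0,"rz": 0,"gripper": 0}
    - {"dx": 0,"dy": 0,"dz": 0.015,"rx": 0,"ry": 0,"rz": 0,"gripper": 0}
    - {"dx": 0,"dy": 0,"dz": 0,"rx": 0,"ry": 0,"rz": 0,"gripper": 0}
    - {"dx": 0,"dy": 0,"dz": 0,"rx": 0,"ry": 0,"rz": 0,"gripper": 0}

```text
time_s: 16.7
tool_pos: [445.2, -137.8, 164.7]
tcp_rot: [-0.04, -3.141, -0.001]
wrist_force: [0.3, -0.5, -0.2]
grip_width: 0.2
grasp_force: 0.0
```

```bash
python3 - <<'E'
from plan import *
s,R=st();im=optics.get_image("scene");t=optics.get_image("top")
cv2.imwrite("pics/pad.png",np.hstack([cv2.resize(im[200:360,340:500],None,fx=2.5,fy=2.5),cv2.resize(t[190:290,410:510],None,fx=4,fy=4)]))
E
```

```text
16.7 tcp [ 445.2 -137.8  164.7] F [ 0.3 -0.5 -0.2] grip 0.2 0.0 q [-0.275  0.085  0.54   1.905 -0.048  1.165  1.828]
Rtool [[-1.0, 0.025, -0.001], [0.025, 1.0, 0.001], [0.001, 0.001, -1.0]]
```

View pics/pad.png

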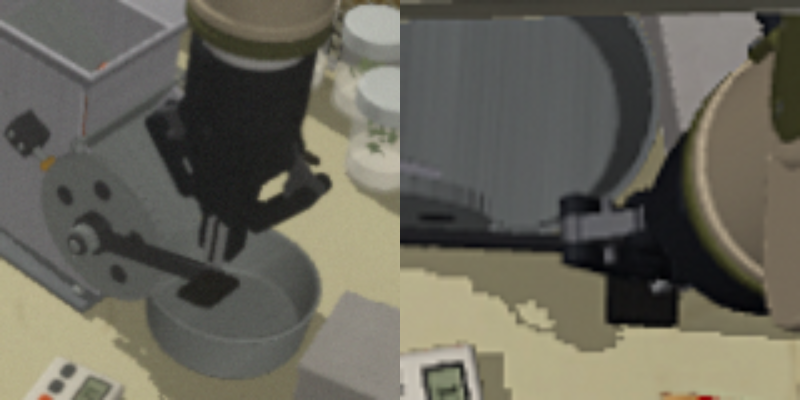

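The closed fingertips hang just above the pad, near (230,255) in the crop with the pad at (208,288). I'll turn the hand 90° so the knuckles stay clear of the wheel, and check the alignment numerically.

send_rows:
  motion:
    - {"dx": 0,"dy": 0,"dz": 0,"rx": 0,"ry": 0,"rz": 8.5,"gripper": 0}
    - {"dx": 0,"dy": 0,"dz": 0,"rx": 0,"ry": 0,"rz": 8.5,"gripper": 0}
    - {"dx": 0,"dy": 0,"dz": 0,"rx": 0,"ry": 0,"rz": 8.5,"gripper": 0}
    - {"dx": 0,"dy": 0,"dz": 0,"rx": 0,"ry": 0,"rz": 8.5,"gripper": 0}
    - {"dx": 0,"dy": 0,"dz": 0,"rx": 0,"ry": 0,"rz": 8.5,"gripper": 0}
    - {"dx": 0,"dy": 0,"dz": 0,"rx": 0,"ry": 0,"rz": 8.5,"gripper": 0}
    - {"dx": 0,"dy": 0,"dz": 0,"rx": 0,"ry": 0,"rz": 8.5,"gripper": 0}
    - {"dx": 0,"dy": 0,"dz": 0,"rx": 0,"ry": 0,"rz": 8.5,"gripper": 0}
    - {"dx": 0,"dy": 0,"dz": 0,"rx": 0,"ry": 0,"rz": 8.5,"gripper": 0}
    - {"dx": 0,"dy": 0,"dz": 0,"rx": 0,"ry": 0,"rz": 8.5,"gripper": 0}
    - {"dx": 0,"dy": 0,"dz": 0,"rx": 0,"ry": 0,"rz": 8,"gripper": 0}
    - {"dx": 0,"dy": 0,"dz": 0,"rx": 0,"ry": 0,"rz": 0,"gripper": 0}
    - {"dx": 0,"dy": 0,"dz": 0,"rx": 0,"ry": 0,"rz": 0,"gripper": 0}

```text
time_s: 18.1
tool_pos: [445.5, -138.7, 165.3]
tcp_rot: [2.303, 2.137, 0.003]
wrist_force: [-0.0, 0.3, -0.4]
grip_width: -0.1
grasp_force: 0.0
```

```bash
python3 - <<'E'
from plan import *
s,R=st();print("tip px",proj("scene",s["tool_pos"]),"pad px for candidates",proj("scene",[[443,-136,140],[447,-135,140]]), "axes")
im=optics.get_image("scene");g=im[285:335,400:450].max(2)
for i in range(0,50,2):print("".join("#" if v<45 else "+" if v<70 else "." for v in g[i]))
E
```

```text
18.1 tcp [ 445.5 -138.7  165.3] F [-0.   0.3 -0.4] grip -0.1 0.0 q [-0.358  0.086  0.632  1.907 -0.057  1.165  0.219]
Rtool [[0.075, 0.997, 0.001], [0.997, -0.075, 0.001], [0.001, 0.001, -1.0]]
tip px [[426.6505314  303.60291085]] pad px for candidates [[422.60804997 314.78857814]
 [423.35982943 313.22848904]] axes
.............+#######################+#+..........
................+###################+.............
....................+##############++.............
......................+#########...++.............
......................#########+...+..............
.....................+#########....+..............
.....................+########+....+..............
+#+++................+########+...+...............
+#+###+++++...........+#######....+...............
##+###+#+++#+++++........++##+....................
#############+++++++++............................
..+++#####+#+######+++++++........................
........++++++#+#############+....................
.............+++##################+...............
..............++###################+..............
...........++#####################+...............
...........+###################++.................
............+++#############++....................
................++########+.......................
+.+...................++..........................
..................................................
..................................................
..................................................
..................................................
..................................................
```

send_rows:
  motion:
    - {"dx": -0.001,"dy": -0.001,"dz": 0.01,"rx": 0,"ry": 0,"rz": 0,"gripper": 0}
    - {"dx": 0,"dy": 0,"dz": 0.008,"rx": 0,"ry": 0,"rz": 0,"gripper": 0}
    - {"dx": 0,"dy": 0,"dz": 0.004,"rx": 0,"ry": 0,"rz": 0,"gripper": 0}
    - {"dx": 0,"dy": 0,"dz": 0.004,"rx": 0,"ry": 0,"rz": 0,"gripper": 0}
    - {"dx": 0,"dy": 0,"dz": 0.004,"rx": 0,"ry": 0,"rz": 0,"gripper": 0}
    - {"dx": 0,"dy": 0,"dz": 0.004,"rx": 0,"ry": 0,"rz": 0,"gripper": 0}
    - {"dx": 0,"dy": 0,"dz": 0.004,"rx": 0,"ry": 0,"rz": 0,"gripper": 0}
    - {"dx": 0,"dy": 0,"dz": 0.004,"rx": 0,"ry": 0,"rz": 0,"gripper": 0}
    - {"dx": 0,"dy": 0,"dz": 0.004,"rx": 0,"ry": 0,"rz": 0,"gripper": 0}
    - {"dx": 0,"dy": 0,"dz": 0,"rx": 0,"ry": 0,"rz": 0,"gripper": 0}
    - {"dx": 0,"dy": 0,"dz": 0,"rx": 0,"ry": 0,"rz": 0,"gripper": 0}

```text
time_s: 19.25
tool_pos: [444.6, -141.3, 119.2]
tcp_rot: [2.307, 2.129, 0.001]
wrist_force: [-0.3, -4.1, 6.9]
grip_width: 0.1
grasp_force: 2.8
```

```bash
python3 - <<'E'
from plan import *
s,R=st()
E
```

```text
19.25 tcp [ 444.6 -141.3  119.2] F [-0.3 -4.1  6.9] grip 0.1 2.8 q [-0.34   0.145  0.633  1.966 -0.098  1.059  0.256]
Rtool [[0.08, 0.997, 0.002], [0.997, -0.08, -0.001], [-0.001, 0.002, -1.0]]
```

send_rows:
  motion:
    - {"dx": 0,"dy": 0,"dz": 0.004,"rx": 0,"ry": 0,"rz": 0,"gripper": 0}
    - {"dx": 0,"dy": 0,"dz": 0.004,"rx": 0,"ry": 0,"rz": 0,"gripper": 0}
    - {"dx": 0,"dy": 0,"dz": 0.004,"rx": 0,"ry": 0,"rz": 0,"gripper": 0}
    - {"dx": 0,"dy": 0,"dz": 0.004,"rx": 0,"ry": 0,"rz": 0,"gripper": 0}
    - {"dx": 0,"dy": 0,"dz": 0.004,"rx": 0,"ry": 0,"rz": 0,"gripper": 0}
    - {"dx": 0,"dy": 0,"dz": 0.004,"rx": 0,"ry": 0,"rz": 0,"gripper": 0}
    - {"dx": 0,"dy": 0,"dz": 0.004,"rx": 0,"ry": 0,"rz": 0,"gripper": 0}
    - {"dx": 0,"dy": 0,"dz": 0,"rx": 0,"ry": 0,"rz": 0,"gripper": 0}

```text
time_s: 20.05
tool_pos: [444.7, -141.9, 91.1]
tcp_rot: [2.308, 2.128, 0.001]
wrist_force: [0.4, -4.5, 4.9]
grip_width: 0.1
grasp_force: 2.5
```

```bash
cat > lev.py <<'E'
from plan import *
from scipy.optimize import brentq
def zc(phi,off): # tip height touching pad at horizontal distance off nearer pivot than tool axis, tool at horizontal hd from pivot
    b=.3-phi;h=hd-off;s=(h+8.4*np.sin(b))/np.cos(b);return 95+s*np.sin(b)+8.4*np.cos(b)
s,R=st();ex=np.array([.13,.9915]);o=np.array([572.5,68.5])-44*ex
hd=-(s["tool_pos"][:2]-o)@ex-58
print("hd",hd,"phi for contact outer/centre/inner",[round(brentq(lambda p:zc(p,f)-s["tool_pos"][2],-.2,.9),3) for f in(-11,0,11)])
E
python3 lev.py
```

```text
20.05 tcp [ 444.7 -141.9   91.1] F [ 0.4 -4.5  4.9] grip 0.1 2.5 q [-0.327  0.187  0.629  1.997 -0.13   0.994  0.284]
Rtool [[0.081, 0.997, 0.002], [0.997, -0.081, -0.001], [-0.001, 0.002, -1.0]]
hd 123.21581397188368 phi for contact outer/centre/inner [0.392, 0.4, 0.41]
```

send_rows:
  motion:
    - {"dx": 0,"dy": 0,"dz": 0.003,"rx": 0,"ry": 0,"rz": 0,"gripper": 0}
    - {"dx": 0,"dy": 0,"dz": 0.003,"rx": 0,"ry": 0,"rz": 0,"gripper": 0}
    - {"dx": 0,"dy": 0,"dz": 0.003,"rx": 0,"ry": 0,"rz": 0,"gripper": 0}
    - {"dx": 0,"dy": 0,"dz": 0.003,"rx": 0,"ry": 0,"rz": 0,"gripper": 0}
    - {"dx": 0,"dy": 0,"dz": 0.003,"rx": 0,"ry": 0,"rz": 0,"gripper": 0}
    - {"dx": 0,"dy": 0,"dz": 0,"rx": 0,"ry": 0,"rz": 0,"gripper": 0}
    - {"dx": 0,"dy": 0,"dz": 0,"rx": 0,"ry": 0,"rz": 0,"gripper": 0}

```text
time_s: 20.75
tool_pos: [444.9, -140.5, 76.3]
tcp_rot: [2.307, 2.13, 0.003]
wrist_force: [-0.0, -1.3, 8.5]
grip_width: -0.2
grasp_force: 4.2
```

```bash
python3 lev.py; python3 -c "
from h import *
print([r for r in reds()[1] if 330<r[1][0]<480 and 150<r[1][1]<360]);print([r for r in reds('top')[1] if 290<r[1][0]<500 and r[1][1]<260])"
```

```text
20.75 tcp [ 444.9 -140.5   76.3] F [-0.  -1.3  8.5] grip -0.2 4.2 q [-0.319  0.211  0.623  2.011 -0.151  0.962  0.301]
Rtool [[0.08, 0.997, 0.002], [0.997, -0.08, 0.0], [0.0, 0.002, -1.0]]
hd 121.86001463185482 phi for contact outer/centre/inner [0.503, 0.521, 0.542]
[(np.int32(219), [451.0, 323.0]), (np.int32(30), [433.0, 330.0])]
[(np.int32(154), [435.0, 198.0]), (np.int32(125), [455.0, 205.0]), (np.int32(278), [454.0, 227.0]), (np.int32(123), [438.0, 224.0])]
```

send_rows:
  motion:
    - {"dx": 0,"dy": 0,"dz": 0,"rx": 0,"ry": 0,"rz": 0,"gripper": 0}
    - {"dx": 0,"dy": 0,"dz": 0,"rx": 0,"ry": 0,"rz": 0,"gripper": 0}
    - {"dx": 0,"dy": 0,"dz": 0,"rx": 0,"ry": 0,"rz": 0,"gripper": 0}
    - {"dx": 0,"dy": 0,"dz": 0,"rx": 0,"ry": 0,"rz": 0,"gripper": 0}
    - {"dx": 0,"dy": 0,"dz": 0,"rx": 0,"ry": 0,"rz": 0,"gripper": 0}
    - {"dx": 0,"dy": 0,"dz": 0,"rx": 0,"ry": 0,"rz": 0,"gripper": 0}
    - {"dx": 0,"dy": 0,"dz": 0,"rx": 0,"ry": 0,"rz": 0,"gripper": 0}
    - {"dx": 0,"dy": 0,"dz": 0,"rx": 0,"ry": 0,"rz": 0,"gripper": 0}
    - {"dx": 0,"dy": 0,"dz": 0,"rx": 0,"ry": 0,"rz": 0,"gripper": 0}
    - {"dx": 0,"dy": 0,"dz": 0,"rx": 0,"ry": 0,"rz": 0,"gripper": 0}

```text
time_s: 21.85
tool_pos: [444.9, -140.6, 76.3]
tcp_rot: [2.307, 2.13, 0.003]
wrist_force: [-1.3, -1.0, 8.3]
grip_width: 0.1
grasp_force: 4.1
```

```bash
python3 lev.py; python3 - <<'E'
from h import *
def show(im,x0,x1,y0,y1):
    m=cv2.inRange(cv2.cvtColor(im,cv2.COLOR_BGR2HSV),(0,100,50),(16,255,255))
    for r in m[y0:y1:1,x0:x1:1]:print("".join("#" if v else "." for v in r))
t=optics.get_image("top");s=optics.get_image("scene")
show(t,420,480,188,242);print();show(s,415,470,295,340)
m=cv2.inRange(cv2.cvtColor(s,cv2.COLOR_BGR2HSV),(0,110,60),(16,255,255))[160:345,330:480];print("red px outside dish",cv2.countNonZero(m[:125]))
print("dish centre expected at z=0..",plane("top",[(446,215)],14))
E
```

```text
21.85 tcp [ 444.9 -140.6   76.3] F [-1.3 -1.   8.3] grip 0.1 4.1 q [-0.319  0.211  0.623  2.011 -0.151  0.961  0.301]
Rtool [[0.079, 0.997, 0.002], [0.997, -0.079, 0.0], [0.0, 0.002, -1.0]]
hd 121.87978948853686 phi for contact outer/centre/inner [0.502, 0.52, 0.542]
............................................................
............................................................
............................................................
............................................................
............................................................
............................................................
..........................#..########.......................
.####################################.......................
.##########################.##########......................
.#############.#######################......................
.############...#########.#############.....................
..###########....#######..#############.....................
...#########.......###....#############.....................
....######.................###########.
[... 4380 characters left out ...]
..........................................
.......................................................
.......................................................
..............................###......................
.................##........#######.....................
.................####.....#####........................
.......................................................
.......................................................
.......................................................
.......................................................
.......................................................
red px outside dish 0
dish centre expected at z=0.. [[ 547.4672522  -128.75405945   14.        ]]
```

```bash
python3 - <<'E'
from h import *
t=optics.get_image("top")
m=cv2.inRange(cv2.cvtColor(t,cv2.COLOR_BGR2HSV),(0,100,50),(16,255,255))
for r in m[190:235,385:432]:print("".join("#" if v else "." for v in r))
ex=np.array([.13,.9915]);o=np.array([572.5,68.5])-44*ex;print("chute lip",o-82*ex)
# dish rim right edge fit from first picture
g=cv2.imread("pics/top0.png")
print("dish rim rightmost at z50",plane("top",[(472,218)],50),"front", plane("top",[(440,248)],50))
P=plane("top",[(427,197),(440,197),(453,200),(420,222),(458,223),(448,235)],13);print(P.round())
s=optics.get_image("scene");ms=cv2.inRange(cv2.cvtColor(s,cv2.COLOR_BGR2HSV),(0,100,50),(16,255,255));print("scene hopper red",[ (x,y) for y,x in np.argwhere(ms[160:300,330:470])[:10]])
E
```

```text
...............................................
...............................................
...............................................
...............................................
...............................................
....................................###########
....................................###########
....................................###########
....................................###########
.....................................##########
......................................#########
.......................................######..
...............................................
...............................................
...............................................
...............................................
...............................................
...............................................
...............................................
...............................................
...............................................
...............................................
............................................
[... 658 characters left out ...]
#########........
...............................######..........
...............................................
...............................................
...............................................
...............................................
...............................................
...............................................
...............................................
chute lip [556.12  -56.429]
dish rim rightmost at z50 [[ 532.7286076  -168.34980892   50.        ]] front [[ 479.43558561 -105.7145667    50.        ]]
[[ 583.  -95.   13.]
 [ 583. -120.   13.]
 [ 576. -144.   13.]
 [ 536.  -79.   13.]
 [ 532. -151.   13.]
 [ 509. -130.   13.]]
scene hopper red []
```

```bash
python3 -c "
from plant import env
print(env.job_done())"
```

```text
the job is handed in; nothing more can be done
None
```

I handed the job in with all six pebbles counted in the dish and the empty pan upright and let go on the bench. The fingers are holding the pad with about 8 N near 0.53 rad, worked out from fingertip height, which is past the third click and short of the fourth; the hand-in call gave no verdict back.

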